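# Tag the sample tray and present it to the read head

## Task

Take the loose data tag from the bench, put it into the pocket in the end of the sample tray and press it down past its spring catch until it is fully home and flush. Then grip the tray by its upright grip plate, lift it straight up clear of the bench, and only then turn it a quarter turn and carry it so that its tag end points squarely at the middle of the read head's face, about 4 cm off and without touching the head. Keep the tray level so that the loose ball stays in the middle of the dish, leave the other things on the bench alone, and finish while still holding the tray there, level and still.

Things in the scene. Friction and masses are not known exactly. Their poses are not given: they have to be found in the camera images.
- tag_center (a point): The data tag: a loose black moulded block, 36 mm along its x, 22 mm along its y, body 16 mm high, lower edges chamfered (3 mm high, 2.5 mm in), plus a raised press pad on its top (28 x 14 mm, 1.5 mm higher than the body). 28 g. It lies flat on the bench, and either end may go first. This point is the middle of the 16 mm body, 8 mm above its underside; z is up.
- tray: The sample tray: a loose grey plastic plate 200 mm (x) by 110 mm (y), on four feet; its deck is 23 mm above the bench. About 0.26 kg. Origin on the bench under the middle of the plate. The tag pocket is at its -x end, a round dish (90 mm across, 6.5 mm deep, spherical, radius 160 mm) in the middle, an upright grip plate at its +x end. Before the job the -x end points roughly at the robot.
- tray_pocket (a point): Middle of the mouth of the tag pocket, at deck level, 72.5 mm from the tray's middle towards -x; axes as the tray. Pocket 39 mm (x) by 25 mm (y), 16 mm deep: the tag's body ends flush with the deck, tag_center 8 mm below this point, only the press pad proud. Sprung lugs in its long sides stop a dropped-in tag about 4.5 mm proud; a push of 3 to 5 N (10 N is safe) takes it home.
- tray_grip (a point): Gripping point of the tray's upright grip plate: 88 mm from the tray's middle towards +x, 68 mm above the tray's underside, 20 mm below the top edge of the plate. The plate is 12 mm thick along the tray's x, 60 mm wide along its y and stands 65 mm above the deck. Axes as the tray.
- tray_tag_end (a point): Middle of the tray's tag-end face: 100 mm from the tray's middle towards -x, 13 mm above its underside. Axes as the tray.
- tray_dish (a point): Where the ball's centre is when it rests in the middle of the dish: 31.5 mm above the tray's underside, over the tray's middle. z is the tray's upward normal.
- ball_center (a point): Centre of the loose white plastic ball, 30 mm across, 31 g, that rests in the tray's dish and rolls easily.
- reader: The read head's bracket, fixed to the bench: steel foot 90 x 90 mm, upright plate to 145 mm high. Origin on the bench under the head. Its -x side is the face's side: -x points from the face out to where the tray is to be presented, z is up.
- reader_face (a point): Middle of the read head's flat square face (black, 72 mm, on a black housing 80 x 80 mm), 100 mm above the bench. Axes as the reader: -x points straight out of the face.
- tube: Bystander: short grey tube offcut standing on end, 60 mm across, 45 mm high; origin on the bench under it.
- stub: Bystander: brown rod stub standing on end, 50 mm across, 70 mm high; origin on the bench under it.
- caliper: Bystander: caliper lying flat, 210 mm long along its x; origin on the bench at the middle of its beam.

How it is judged:
By the outcome, as a careful person would: the job done as asked, in the order asked, and still so for the second after the job is handed in, while the arm keeps its last pose, push and grip.
It also fails if it takes over 72 s, if anything falls off the work surface, if the arm or the gripper's body presses on something with over 40 N, if the wrist force passes 120 N, or if a joint passes its speed limit or range.

## Robot

A 6-joint arm with a two-finger parallel gripper is mounted at the origin on the work surface. World frame = base frame: x ahead of the robot, y to its left, z up, the work surface at z = 0. Lengths are in m, angles in rad, forces in N, time in s.
With the tool pointing down it reaches from about 0.3 to 0.775 m from the base axis. Payload 14.6 kg.
Tool frame: the origin (TCP) lies on the centre line of the jaws, within the pads' length; the fingertips stand ctrl.tcp_to_tips ahead of it and the grasp point (between the pads) lies 2 mm behind it (ctrl.tcp_to_tips is the distance from the TCP to the fingertips, in m); z points along the fingers, y is the line along which they close (so a half turn about z gives the same grasp; the last joint's range is limited). The gripper opens to 94 mm and grips with 3 to 60 N. Pads are 16 mm wide; open, the fingers measure 119 mm over their backs; the gripper's body (75 mm by 177 mm) begins 78 mm behind the grasp point.
Start: joints at [-1.352, 0.3, 1.521, -0, 1.321, -0.067], TCP at [0.155, -0.528, 0.197] pointing down, gripper open.
Joint ranges: [-3.03, 3.03], [-0.79, 2.21], [0.23, 2.52], [-1.04, 4.18], [0, 3.07], [-2.55, 2.55]. Speed limits (rad/s): [2.22, 2.22, 2.57, 3.14, 3.14, 3.14].

## Interface

Orientations are given as [roll, pitch, yaw] about the fixed x, y, z axes, in that order (R = Rz(yaw) Ry(pitch) Rx(roll)).
In Python, from station import telemetry, viewer, hand_in, ctrl gives the robot as it stands.
- The arm moves only by the tool step_arm, never from a script. Its argument "plan" is a list of rows, each an object of numbers: "dx", "dy", "dz": the shift along the tool's x, y, z scaled (see below); "rx", "ry", "rz": the turn, a rotation vector about the tool's x, y, z scaled (see below); "claw": the closure, from 0 (fully open) to 1 (shut). In form: [{"dx": .., "dy": .., "dz": .., "rx": .., "ry": .., "rz": .., "claw": ..}, ...]. A call has 1 to 10 rows; each row shifts and turns the commanded pose from where the row before left it, along the tool's axes as they then stand; what a row does not reach is not made up. The controller multiplies each number of a shift by 0.1 m and each number of a turn by 90 degrees. A row lasts 1/10 s, in which the tool goes at most 50 mm and 8.59 degrees, less where a joint would pass 70% of its speed; a pose out of reach is approached as far as the arm can. A call with a number of a shift or a turn outside -1 to 1 is refused whole. A call with a gripper value outside its range is refused whole. The fingers move at their own pace and stop on an object; "grip_force" is the grip in N (left out, the last holds). Time passes only in rows, so rows that do not move let the fingers close. It gives the time, the measured TCP pose, the force, the opening and the grip force at its end, in the units of the state.
- telemetry.get_obs(): the state, without advancing time (a new reading comes with each control period).
- viewer.camera(name): name is "scene" or "top" or "wrist"; returns a dict with "img" (480x640x3 uint8, red, green, blue), "z_map" (480x640 float32, m along the optical axis (not along the pixel's ray), 0 where there is no reading), "fx", "fy", "cx", "cy" (pixels), "dist" ([k1, k2, p1, p2, k3] as OpenCV has them; the pictures are not rectified), "R" (3x3) and "t" (3): a world point X has camera coordinates R X + t; the wrist camera has in their place "tool_from_camera" (4x4, takes a point from camera to tool coordinates, whose origin is the TCP and whose axes are the flange's). Camera axes: x right, y down, z forward; pixel columns grow to the right and rows downward; lengths in m; the calibration is good to about 2 mm. A picture is of the moment at which its call begins: read the wrist's pose just before it.
- hand_in(): hands the job in; it is judged then, once.
Trained networks look in a picture, given as the dict that the camera call returned (one of the last four; its "shot" number tells which), for a name from the list of things; names that differ only in an ending like _2 or _b are one class to them, and where a whole thing is asked for, a point or a joint stands for the part that bears it (a point fixed in the world has none). Each returns a list of dicts, best first, with "score" (0 to 1); they miss things now and then, are a little off and sometimes report something else, mostly with a low value. They report only what shows in the picture. A call takes as long as a camera call.
- viewer.recognise(target, picture): "rect" ([left, top, right, bottom] in pixels, round what is visible of it).
The state is a dict: "time_s": time; "qpos": joint angles; "joint_vel": joint speeds; "tau": joint torques, N m; "ee_pos": TCP position; "eef_rot": TCP orientation; "force": force on the tool from outside, world axes, zero at the start; "moment": the same for the moment, N m; "grip_width": finger opening in m; "grip_force": force on a finger pad.
Only numpy, scipy, OpenCV 4.12 (cv2) and the standard library are available. Lean on these libraries where they do the work, as an engineer would, in place of code of your own. Each camera call takes 0.05 s, during which the arm holds its last target. There are 200 camera calls.

## Working session

There is one attempt and no reset: what is moved stays moved. The work goes in short steps, Python scripts to look and compute and a tool call to move; the robot and the scene stay as the last step left them, time stands still between calls to the robot, and variables do not carry over. Pictures are saved under pics/ and viewed, at most 10 in all, crops included, and the job is handed in when it is done.

Besides the shell and the picture viewer there is one more tool, called after "Request:" as a command line: name --argument value ..., lists and objects as JSON in quotes. step_arm: Moves the arm, as the interface text tells. Shifts and turns lie within -1 to 1; 1 stands for 0.1 m of shift or 90 degrees of turn. Its arguments: {"type":"object","properties":{"plan":{"type":"array"},"grip_force":{"type":"number"}},"required":["plan"]}

```bash
mkdir -p pics
cat > h.py <<'E'
import numpy as np, cv2
from scipy.spatial.transform import Rotation as Ro
from station import telemetry, viewer, hand_in, ctrl
def cam(n):
    o=telemetry.get_obs(); c=viewer.camera(n)
    if n=='wrist':
        T=np.eye(4);T[:3,:3]=Ro.from_euler('xyz',o['eef_rot']).as_matrix();T[:3,3]=o['ee_pos']
        M=T@np.array(c['tool_from_camera'])
        c['R']=M[:3,:3].T; c['t']=-c['R']@M[:3,3]
    c['K']=np.array([[c['fx'],0,c['cx']],[0,c['fy'],c['cy']],[0,0,1.]])
    return c
def cloud(c):
    h,w=c['z_map'].shape
    v,u=np.mgrid[:h,:w]
    p=cv2.undistortPoints(np.stack([u,v],-1).reshape(-1,1,2).astype(np.float64),c['K'],np.array(c['dist'],float)).reshape(h,w,2)
    z=c['z_map'][...,None]
    P=np.concatenate([p*z,z],-1)
    W=(P-np.array(c['t']))@np.array(c['R'])
    W[c['z_map']==0]=np.nan
    return W
def ray(c,uv,z):
    p=cv2.undistortPoints(np.array(uv,float).reshape(-1,1,2),c['K'],np.array(c['dist'],float)).reshape(-1,2)
    R=np.array(c['R']);d=np.c_[p,np.ones(len(p))]@R; o=-R.T@np.array(c['t'])
    return o+d*((z-o[2])/d[:,2])[:,None]
def proj(c,X):
    return cv2.projectPoints(np.array(X,float).reshape(-1,1,3),cv2.Rodrigues(np.array(c['R']))[0],np.array(c['t'],float),c['K'],np.array(c['dist'],float))[0].reshape(-1,2)
def save(c,name): cv2.imwrite('pics/'+name,c['img'][...,::-1])
E
python3 - <<'E'
from h import *
o=telemetry.get_obs();print({k:np.round(v,3) for k,v in o.items()},ctrl.tcp_to_tips, [a for a in dir(ctrl) if a[0]!='_'])
for n in['top','scene']:
    c=cam(n);save(c,n+'1.png');W=cloud(c)
    for t in['tag_center','tray','ball_center','reader','reader_face','tray_grip','tube','stub','caliper']:
        for r in viewer.recognise(t,c)[:2]:
            l,tp,rr,b=map(int,r['rect']);q=W[tp:b+1,l:rr+1].reshape(-1,3);q=q[q[:,2]>.006]
            print(n,t,round(r['score'],2),np.round(r['rect']),np.round(np.nanmedian(q,0),3),np.round(np.nanmax(q[:,2]),3) if len(q) else '')
E
```

```text
{'time_s': np.float64(0.0), 'qpos': array([-1.352,  0.3  ,  1.522, -0.   ,  1.321, -0.067]), 'joint_vel': array([ 0.002, -0.001, -0.001, -0.001, -0.002,  0.   ]), 'tau': array([-3.0000e-03, -5.3181e+01, -3.5273e+01,  7.1000e-02,  2.4000e-02,
       -0.0000e+00]), 'ee_pos': array([ 0.155, -0.527,  0.196]), 'eef_rot': array([-3.14 , -0.   ,  0.286]), 'force': array([-0.9  , -0.166, -0.336]), 'moment': array([-0.006, -0.004,  0.052]), 'grip_force': np.float64(0.0), 'grip_width': np.float64(0.094)} 0.017 ['MotionError', 'tcp_to_tips']
top tag_center 0.75 [277. 243. 292. 265.] [0.521 0.076 0.016] 0.022
top tray 0.63 [365. 183. 432. 286.] [ 0.554 -0.165  0.022] 0.094
top ball_center 0.58 [390. 226. 406. 239.] [ 0.556 -0.165  0.038] 0.05
top reader 0.83 [120. 202. 172. 256.] [0.563 0.349 0.136] 0.15
top reader 0.74 [279. 244. 290. 266.] [0.522 0.076 0.016] 0.022
top reader_face 0.81 [118. 207. 174. 256.] [0.561 0.349 0.134] 0.15
top tray_grip 0.75 [362. 182. 431. 285.] [ 0.554 -0.165  0.022] 0.094
top tube 0.74 [264. 144. 291. 175.] [0.723 0.089 0.041] 0.053
top tube 0.27 [491. 306. 525. 332.] [ 0.369 -0.378  0.068] 0.074
top stub 0.58 [491. 302. 526. 332.] [ 0.369 -0.378  0.068] 0.074
top caliper 0.68 [495. 152. 526. 244.] [ 0.6   -0.405  0.009] 0.017
scene tray 0.8 [213. 248. 294. 319.] [ 0.593 -0.176  0.023] 0.09
scene ball_center 0.55 [244. 268. 255. 282.] [ 0.56  -0.175  0.036] 0.09
scene reader 0.97 [436. 178. 484. 250.] [0.59  0.349 0.099] 0.147
scene reader_face 0.77 [437. 180. 480. 250.] [0.591 0.348 0.1  ] 0.147
scene tray_grip 0.83 [213. 250. 294. 319.] [ 0.593 -0.176  0.023] 0.09
scene stub 0.93 [123. 230. 148. 266.] [ 0.39  -0.388  0.052] 0.073
scene caliper 0.8 [116. 303. 163. 376.] [ 0.608 -0.407  0.01 ] 0.015
scene caliper 0.19 [211. 248. 294. 316.] [ 0.592 -0.176  0.023] 0.09
```

Run:
```python
from h import *
c=cam('top');W=cloud(c)
cv2.imwrite('pics/t2.png',cv2.resize(c['img'][130:350,100:540,::-1],None,fx=1.8,fy=1.8,interpolation=2))
def rect(l,t,r,b,z0,z1):
    q=W[t:b,l:r].reshape(-1,3);q=q[(q[:,2]>z0)&(q[:,2]<z1)]
    R=cv2.minAreaRect((q[:,:2]*1000).astype(np.float32));print(len(q),np.round(R[0],1),np.round(R[1],1),round(R[2],1),np.round(np.median(q[:,2]),4))
rect(270,235,300,272,.010,.03)   # tag
rect(355,175,440,295,.014,.032) # deck
rect(355,175,440,295,.06,.11) # plate
rect(110,195,180,262,.125,.17) # reader top
c=cam('scene');W=cloud(c);save(c,'s2.png')
rect(425,170,495,260,.07,.13)
q=W[170:260,425:495].reshape(-1,3);q=q[(q[:,2]>.07)&(q[:,2]<.13)];print(np.percentile(q,[2,25,50,75,98],0))
```

```text
180 [521.9  77.1] [22.3 35.9] 79.3 0.0161
4311 [ 553.4 -166.9] [201.3 112. ] 4.9 0.0217
257 [ 641.1 -159.3] [12.9 60.7] 3.7 0.0856
1000 [568.9 358.3] [47.7 82.9] 83.5 0.1396
722 [581.2 356.1] [85.9 67.7] 53.9 0.1004
[[0.53334357 0.32973592 0.07151053]
 [0.57081096 0.33430019 0.08610842]
 [0.59987968 0.33838303 0.10044994]
 [0.60724558 0.35267954 0.11529271]
 [0.61144322 0.40068327 0.12885614]]
```

View pics/t2.png

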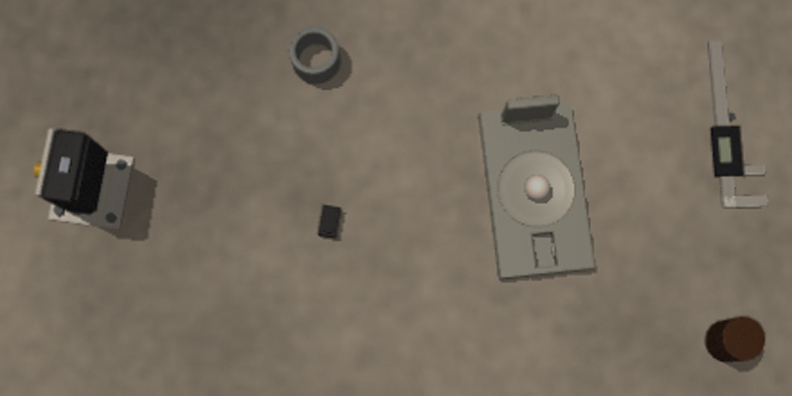

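View pics/scene1.png

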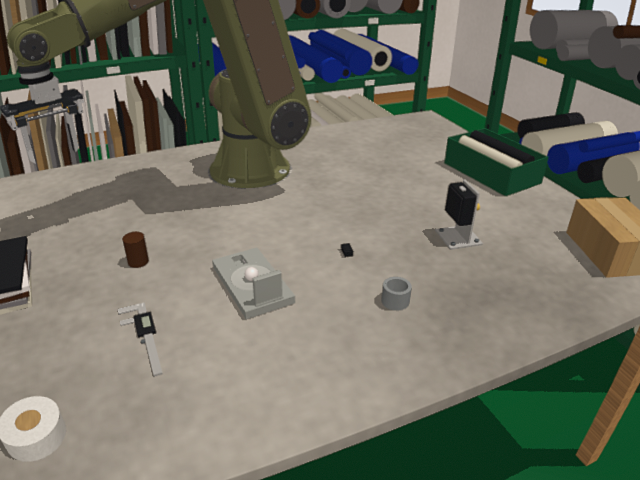

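The top picture shows the tag at (330,222), and the tray with its pocket towards the robot (543,250), its ball (537,188) and its grip plate (530,107). The reader's black head is at (75,170), facing the tray. The scene picture agrees with this. First I turn to line up with the tag, then move above it.

Request:
step_arm --plan '[{"rz": 0.075}, {"rz": 0.075}, {"rz": 0.075}, {"rz": 0.075}, {"dx": 0.124, "dy": -0.33}, {"dx": 0.124, "dy": -0.33}, {"dx": 0.124, "dy": -0.33}, {"dx": 0.124, "dy": -0.33}, {"dx": 0.124, "dy": -0.33}, {"dx": 0.124, "dy": -0.33}]'

```text
$.plan[0]: bad value
```

Request:
step_arm --plan '[{"dx": 0.124, "dy": -0.33}, {"dx": 0.124, "dy": -0.33}, {"dx": 0.124, "dy": -0.33}, {"dx": 0.124, "dy": -0.33}, {"dx": 0.124, "dy": -0.33}, {"dx": 0.124, "dy": -0.33}, {"dx": 0.124, "dy": -0.33}, {"dx": 0.124, "dy": -0.33}, {"dx": 0.124, "dy": -0.33}, {"dx": 0.124, "dy": -0.33}]'

```text
$.plan[0]: bad value
```

Request:
step_arm --plan '[{"dx": 0.124, "dy": -0.33}, {"dx": 0.124, "dy": -0.33}, {"dx": 0.124, "dy": -0.33}, {"dx": 0.124, "dy": -0.33}, {}, {}]'

```text
$.plan[0]: bad value
```

```bash
cat >> h.py <<'E'
def fit(W,m,z0,z1):
    m=m&(W[...,2]>z0)&(W[...,2]<z1)
    n,lab,st,_=cv2.connectedComponentsWithStats(m.astype(np.uint8))
    if n<2: return None
    i=1+np.argmax(st[1:,4]);q=W[lab==i]
    R=cv2.minAreaRect((q[:,:2]*1000).astype(np.float32))
    print('rect',len(q),np.round(R[0],1),np.round(R[1],1),round(R[2],1),'z',np.round(np.median(q[:,2]),4));return R
def to(x,y,z,yaw=None):
    "remaining tool-frame shift (units) and turn (units), turn done first"
    o=telemetry.get_obs();R=Ro.from_euler('xyz',o['eef_rot']);e=np.degrees(o['eef_rot'])
    T=R if yaw is None else Ro.from_euler('xyz',[180,0,yaw],degrees=True)
    print('turn',np.round((R.inv()*T).as_rotvec(degrees=True)/90,4),'shift',np.round(T.inv().apply(np.array([x,y,z])-o['ee_pos'])*10,4),'pos',np.round(o['ee_pos'],4),'rpy',np.round(e,2),'t',o['time_s'])
E
python3 - <<'E'
from h import *
c=cam('wrist');W=cloud(c);save(c,'w1.png')
r=viewer.recognise('tag_center',c);print(r[:2])
near=np.hypot(W[...,0]-.522,W[...,1]-.077)<.04
fit(W,near,.009,.03);fit(W,near,.0166,.03)
to(.522,.077,.1,-10.7)
E
```

```text
[]
turn [-0.      0.      0.3008] shift [ 2.4831 -6.623   0.9663] pos [ 0.155  -0.5277  0.1966] rpy [-180.      0.     16.37] t 1.2
```

View pics/w1.png

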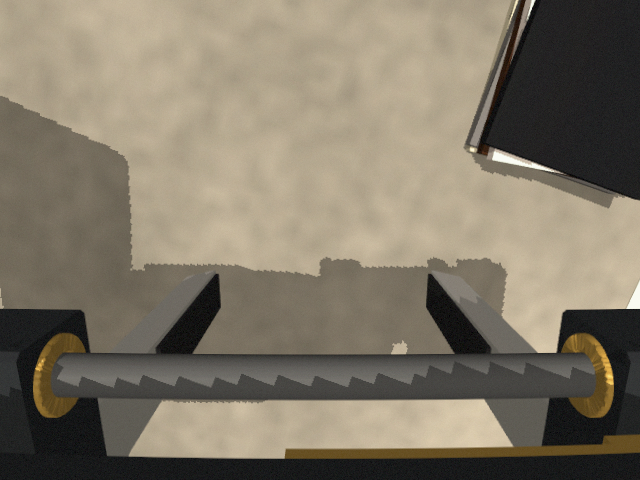

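The wrist picture shows only the bench between the fingers, with the spindle across row 375, so the camera looks ahead along tool x. Rows need every key, so I'm sending the move again and stopping about 8 cm short of the tag in tool x.

Request:
step_arm --plan '[{"dx": 0, "dy": 0, "dz": 0, "rx": 0, "ry": 0, "rz": 0.075, "claw": 0}, {"dx": 0, "dy": 0, "dz": 0, "rx": 0, "ry": 0, "rz": 0.075, "claw": 0}, {"dx": 0, "dy": 0, "dz": 0, "rx": 0, "ry": 0, "rz": 0.075, "claw": 0}, {"dx": 0, "dy": 0, "dz": 0, "rx": 0, "ry": 0, "rz": 0.075, "claw": 0}, {"dx": 0.084, "dy": -0.33, "dz": 0, "rx": 0, "ry": 0, "rz": 0, "claw": 0}, {"dx": 0.084, "dy": -0.33, "dz": 0, "rx": 0, "ry": 0, "rz": 0, "claw": 0}, {"dx": 0.084, "dy": -0.33, "dz": 0, "rx": 0, "ry": 0, "rz": 0, "claw": 0}, {"dx": 0.084, "dy": -0.33, "dz": 0, "rx": 0, "ry": 0, "rz": 0, "claw": 0}, {"dx": 0.084, "dy": -0.33, "dz": 0, "rx": 0, "ry": 0, "rz": 0, "claw": 0}, {"dx": 0.084, "dy": -0.33, "dz": 0, "rx": 0, "ry": 0, "rz": 0, "claw": 0}]'

```text
time_s: 2.2
ee_pos: [0.2414, -0.3411, 0.1967]
eef_rot: [3.141, -0.0, -0.186]
force: [0.1, 0.1, 0.4]
grip_width: 0.0937
grip_force: 0.0
```

Request:
step_arm --plan '[{"dx": 0.084, "dy": -0.33, "dz": 0, "rx": 0, "ry": 0, "rz": 0, "claw": 0}, {"dx": 0.084, "dy": -0.33, "dz": 0, "rx": 0, "ry": 0, "rz": 0, "claw": 0}, {"dx": 0.084, "dy": -0.33, "dz": 0, "rx": 0, "ry": 0, "rz": 0, "claw": 0}, {"dx": 0.084, "dy": -0.33, "dz": 0, "rx": 0, "ry": 0, "rz": 0, "claw": 0}, {"dx": 0.084, "dy": -0.33, "dz": 0, "rx": 0, "ry": 0, "rz": 0, "claw": 0}, {"dx": 0.084, "dy": -0.33, "dz": 0, "rx": 0, "ry": 0, "rz": 0, "claw": 0}, {"dx": 0.084, "dy": -0.33, "dz": 0, "rx": 0, "ry": 0, "rz": 0, "claw": 0}, {"dx": 0.084, "dy": -0.33, "dz": 0, "rx": 0, "ry": 0, "rz": 0, "claw": 0}, {"dx": 0.084, "dy": -0.33, "dz": 0, "rx": 0, "ry": 0, "rz": 0, "claw": 0}, {"dx": 0.084, "dy": -0.33, "dz": 0, "rx": 0, "ry": 0, "rz": 0, "claw": 0}]'

```text
time_s: 3.2
ee_pos: [0.3849, -0.0321, 0.1969]
eef_rot: [-3.142, -0.001, -0.185]
force: [1.6, -1.4, 1.0]
grip_width: 0.0937
grip_force: 0.0
```

Request:
step_arm --plan '[{"dx": 0.084, "dy": -0.33, "dz": 0, "rx": 0, "ry": 0, "rz": 0, "claw": 0}, {"dx": 0.084, "dy": -0.33, "dz": 0, "rx": 0, "ry": 0, "rz": 0, "claw": 0}, {"dx": 0.084, "dy": -0.33, "dz": 0, "rx": 0, "ry": 0, "rz": 0, "claw": 0}, {"dx": 0.084, "dy": -0.33, "dz": 0, "rx": 0, "ry": 0, "rz": 0, "claw": 0}, {"dx": 0, "dy": 0, "dz": 0, "rx": 0, "ry": 0, "rz": 0, "claw": 0}, {"dx": 0, "dy": 0, "dz": 0, "rx": 0, "ry": 0, "rz": 0, "claw": 0}]'

```text
time_s: 3.8
ee_pos: [0.4417, 0.0902, 0.1964]
eef_rot: [3.141, 0.0, -0.184]
force: [-0.4, -0.4, -0.8]
grip_width: 0.094
grip_force: 0.0
```

Run:
```python
from h import *
c=cam('wrist');W=cloud(c);save(c,'w2.png')
r=viewer.recognise('tag_center',c);print(r[:2])
near=np.hypot(W[...,0]-.522,W[...,1]-.077)<.04
fit(W,near,.009,.03);fit(W,near,.0168,.03)
to(.522,.077,.1,-10.7)
```

```text
[{'rect': [310.7, 98.2, 332.9, 147.6], 'score': 0.93}]
rect 1103 [522.7  78.7] [21.5 35.6] 79.4 z 0.0178
rect 876 [522.6  78.7] [21.5 35.5] 79.4 z 0.0181
turn [0.0001 0.     0.0005] shift [ 0.813  -0.0279  0.9668] pos [0.4416 0.0894 0.1967] rpy [179.99   0.   -10.65] t 3.9
```

View pics/w2.png

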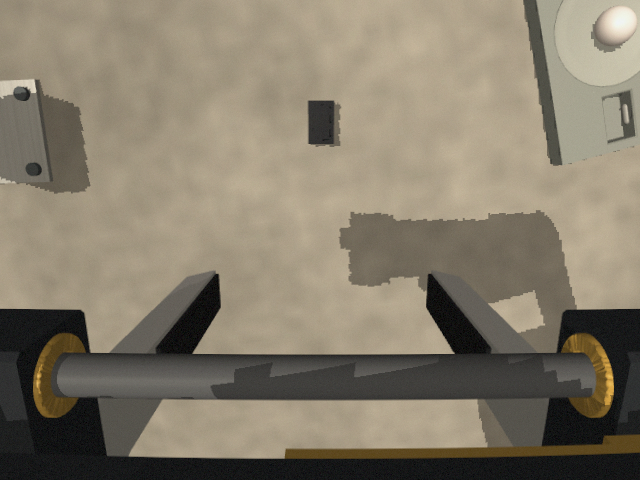

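The tag is at (321,122) in the wrist picture, matching a fix of (0.5226, 0.0787) with its top at 17.5 mm and yaw -10.6°. Moving over it, then down.

Request:
step_arm --plan '[{"dx": 0.272, "dy": -0.015, "dz": 0.1, "rx": 0, "ry": 0, "rz": 0, "claw": 0}, {"dx": 0.272, "dy": -0.015, "dz": 0.2, "rx": 0, "ry": 0, "rz": 0, "claw": 0}, {"dx": 0.272, "dy": -0.015, "dz": 0.3, "rx": 0, "ry": 0, "rz": 0, "claw": 0}, {"dx": 0, "dy": 0, "dz": 0.3, "rx": 0, "ry": 0, "rz": 0, "claw": 0}, {"dx": 0, "dy": 0, "dz": 0.3, "rx": 0, "ry": 0, "rz": 0, "claw": 0}, {"dx": 0, "dy": 0, "dz": 0.2, "rx": 0, "ry": 0, "rz": 0, "claw": 0}, {"dx": 0, "dy": 0, "dz": 0.2, "rx": 0, "ry": 0, "rz": 0, "claw": 0}, {"dx": 0, "dy": 0, "dz": 0.09, "rx": 0, "ry": 0, "rz": 0, "claw": 0}, {"dx": 0, "dy": 0, "dz": 0, "rx": 0, "ry": 0, "rz": 0, "claw": 0}, {"dx": 0, "dy": 0, "dz": 0, "rx": 0, "ry": 0, "rz": 0, "claw": 0}]'

```text
time_s: 4.9
ee_pos: [0.5233, 0.079, 0.0286]
eef_rot: [-3.141, -0.001, -0.186]
force: [0.4, -1.2, 0.1]
grip_width: 0.0938
grip_force: 0.0
```

Run:
```python
from h import *
to(.5226,.0787,.027,-10.6)
```

```text
turn [-0.0002 -0.0007 -0.0006] shift [-0.0063  0.0045  0.0158] pos [0.5233 0.079  0.0286] rpy [-1.7999e+02 -6.0000e-02 -1.0660e+01] t 4.9
```

Request:
step_arm --plan '[{"dx": -0.006, "dy": 0, "dz": 0.016, "rx": 0, "ry": 0, "rz": 0, "claw": 0}, {"dx": 0, "dy": 0, "dz": 0, "rx": 0, "ry": 0, "rz": 0, "claw": 0.85}, {"dx": 0, "dy": 0, "dz": 0, "rx": 0, "ry": 0, "rz": 0, "claw": 0.85}, {"dx": 0, "dy": 0, "dz": 0, "rx": 0, "ry": 0, "rz": 0, "claw": 0.85}, {"dx": 0, "dy": 0, "dz": 0, "rx": 0, "ry": 0, "rz": 0, "claw": 0.85}, {"dx": 0, "dy": 0, "dz": 0, "rx": 0, "ry": 0, "rz": 0, "claw": 0.85}, {"dx": 0, "dy": 0, "dz": 0, "rx": 0, "ry": 0, "rz": 0, "claw": 0.85}, {"dx": 0, "dy": 0, "dz": 0, "rx": 0, "ry": 0, "rz": 0, "claw": 0.85}, {"dx": 0, "dy": 0, "dz": 0, "rx": 0, "ry": 0, "rz": 0, "claw": 0.85}, {"dx": 0, "dy": 0, "dz": 0, "rx": 0, "ry": 0, "rz": 0, "claw": 0.85}]' --grip_force 10

```text
time_s: 5.9
ee_pos: [0.5223, 0.0795, 0.026]
eef_rot: [3.142, 0.0, -0.185]
force: [0.1, -0.0, 0.6]
grip_width: 0.0256
grip_force: 0.0
```

Request:
step_arm --plan '[{"dx": 0, "dy": 0, "dz": 0, "rx": 0, "ry": 0, "rz": 0, "claw": 1}, {"dx": 0, "dy": 0, "dz": 0, "rx": 0, "ry": 0, "rz": 0, "claw": 1}, {"dx": 0, "dy": 0, "dz": 0, "rx": 0, "ry": 0, "rz": 0, "claw": 1}, {"dx": 0, "dy": 0, "dz": 0, "rx": 0, "ry": 0, "rz": 0, "claw": 1}, {"dx": 0, "dy": 0, "dz": 0, "rx": 0, "ry": 0, "rz": 0, "claw": 1}]' --grip_force 12

```text
time_s: 6.4
ee_pos: [0.5223, 0.0795, 0.0261]
eef_rot: [-3.142, 0.0, -0.185]
force: [0.5, 0.3, 0.1]
grip_width: 0.0007
grip_force: 0.0
```

Run:
```python
from h import *
o=telemetry.get_obs();print(o['ee_pos'],o['grip_width'],o['grip_force'])
# pocket: tray pose from top camera est: deck centre/yaw
y=np.radians(4.6);P=np.array([.5534,-.1669])-.0725*np.array([np.cos(y),np.sin(y)]);print(P)
# viewing stop: 80 mm behind along tool x, z .14
to(P[0]-.08*np.cos(y),P[1]-.08*np.sin(y),.18,4.6)
```

```text
[0.52229792 0.07950733 0.0260626 ] 0.0006738425338413083 0.0
[ 0.48113353 -0.17271442]
turn [-0.      0.     -0.1692] shift [-1.4126  2.4811 -1.5394] pos [0.5223 0.0795 0.0261] rpy [-180.      0.    -10.63] t 6.4
```

The fingers shut on nothing. Lift and look.

Request:
step_arm --plan '[{"dx": 0, "dy": 0, "dz": -0.2, "rx": 0, "ry": 0, "rz": 0, "claw": 1}, {"dx": 0, "dy": 0, "dz": -0.4, "rx": 0, "ry": 0, "rz": 0, "claw": 1}, {"dx": -0.2, "dy": 0, "dz": -0.4, "rx": 0, "ry": 0, "rz": 0, "claw": 1}, {"dx": -0.3, "dy": 0, "dz": -0.3, "rx": 0, "ry": 0, "rz": 0, "claw": 0.5}, {"dx": -0.3, "dy": 0, "dz": 0, "rx": 0, "ry": 0, "rz": 0, "claw": 0.5}, {"dx": 0, "dy": 0, "dz": 0, "rx": 0, "ry": 0, "rz": 0, "claw": 0.5}, {"dx": 0, "dy": 0, "dz": 0, "rx": 0, "ry": 0, "rz": 0, "claw": 0.5}]'

```text
time_s: 7.1
ee_pos: [0.4438, 0.0944, 0.1564]
eef_rot: [-3.141, -0.001, -0.185]
force: [-0.4, 0.1, 0.3]
grip_width: 0.029
grip_force: 0.0
```

Run:
```python
from h import *
c=cam('wrist');W=cloud(c);save(c,'w3.png')
r=viewer.recognise('tag_center',c);print(r[:2])
near=np.hypot(W[...,0]-.522,W[...,1]-.077)<.05
R=fit(W,near,.009,.03);fit(W,near,.0168,.03)
to(.522,.079,.026,-10.6)
c=cam('top');Wt=cloud(c);near=np.hypot(Wt[...,0]-.522,Wt[...,1]-.077)<.05;fit(Wt,near,.009,.03)
print(viewer.recognise('tag_center',c)[:2])
```

```text
[{'rect': [312.5, 97.9, 341.8, 148.3], 'score': 0.95}]
rect 1369 [522.4  78.7] [21.5 34.8] 79.4 z 0.0178
rect 1118 [522.4  78.8] [21.4 34.6] 79.4 z 0.0181
turn [ 0.0001  0.0001 -0.0004] shift [0.7924 0.0057 1.2986] pos [0.4442 0.0941 0.1559] rpy [ 1.800e+02  1.000e-02 -1.064e+01] t 7.2
[]
```

View pics/w3.png

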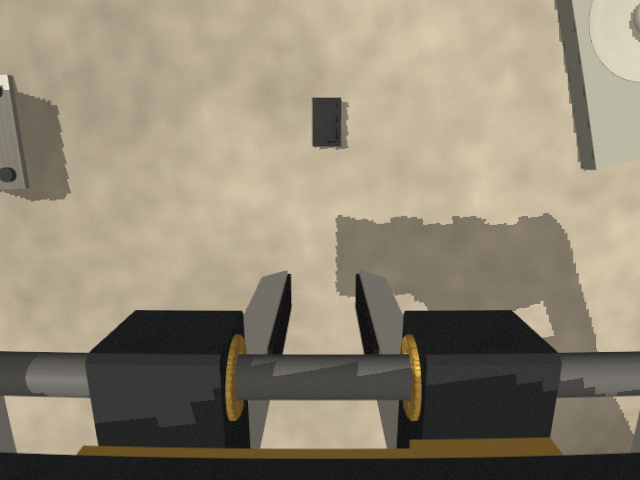

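The tag at (326,122) hasn't moved. I'll check where the fingertips really are, using their depth in tool coordinates.

Run:
```python
from h import *
print(ctrl.tcp_to_tips)
c=cam('wrist')
c2=dict(c);M=np.array(c['tool_from_camera']);print(np.round(M,3));c2['R']=M[:3,:3].T;c2['t']=-c2['R']@M[:3,3]
T=cloud(c2)
for (u,v) in [(280,274),(270,290),(285,280),(289,275),(260,330),(368,274),(378,290),(360,280),(385,330),(326,122),(200,320)]:
    print(u,v,np.round(T[v,u],4),round(float(c['z_map'][v,u]),3))
sub=T[268:350,240:410];m=np.isfinite(sub[...,2]);q=sub[m];q=q[q[:,2]<.1]
print(np.round(np.percentile(q,[0,5,50,95,99,100],0),4))
```

```text
0.017
[[-0.001 -0.974 -0.228  0.065]
 [ 1.    -0.001 -0.001 -0.001]
 [ 0.001 -0.228  0.974 -0.189]
 [ 0.     0.     0.     1.   ]]
280 274 [-0.0458 -0.0385  0.1546] 0.36
270 290 [ 0.0049 -0.0235 -0.0238] 0.175
285 280 [-0.051  -0.0343  0.1541] 0.361
289 275 [-0.0467 -0.0308  0.1547] 0.36
260 330 [ 0.0007 -0.0235 -0.0532] 0.147
368 274 [-0.0457  0.0371  0.1541] 0.359
378 290 [ 0.0068  0.0209 -0.0291] 0.169
360 280 [-0.0512  0.0304  0.1544] 0.361
385 330 [-0.0001  0.0207 -0.0516] 0.149
326 122 [0.0797 0.0009 0.1373] 0.315
200 320 [ 0.0316 -0.0252 -0.1138] 0.081
[[-0.009  -0.0355 -0.0833]
 [-0.005  -0.0304 -0.0747]
 [ 0.0081  0.0207 -0.0454]
 [ 0.0093  0.0284 -0.0159]
 [ 0.0095  0.0313 -0.0113]
 [ 0.01    0.0328 -0.0088]]
```

Run:
```python
from h import *
c=cam('wrist')
M=np.array(c['tool_from_camera']);c['R']=M[:3,:3].T;c['t']=-c['R']@M[:3,3]
T=cloud(c)
for u in (265,275,285,288,360,370,376):
    col=c['z_map'][255:310,u];i=np.argmax((col>0)&(col<.25));v=255+i
    p=cv2.undistortPoints(np.array([[[u,v]]],float),c['K'],np.array(c['dist'],float)).ravel()
    d=M[:3,:3]@np.r_[p,1]; print(u,v,np.round(T[v,u],4),'ray z at x=.008:',round(M[2,3]+d[2]*(.008-M[0,3])/d[0],4))
print(np.round(proj(c,[[.008,-.024,.017],[.008,-.024,-.009],[-.008,-.024,.017]]),0))
```

```text
265 271 [ 0.009  -0.0272 -0.0106] ray z at x=.008: -0.0074
275 255 [-0.0289 -0.0424  0.1548] ray z at x=.008: 0.0201
285 255 [-0.0291 -0.0339  0.1555] ray z at x=.008: 0.0201
288 255 [-0.0287 -0.0312  0.1541] ray z at x=.008: 0.0201
360 255 [-0.0289  0.03    0.1544] ray z at x=.008: 0.02
370 255 [-0.0289  0.0385  0.1546] ray z at x=.008: 0.02
376 274 [ 0.0076  0.0223 -0.0108] ray z at x=.008: -0.0119
[[279. 257.]
 [273. 272.]
 [279. 286.]]
```

In the camera frame the fingertips end about 8 to 9 mm behind the TCP, not 17 mm ahead of it. Both depth and image geometry say so, and it explains the miss 1 cm above the tag. From here I use the measured tip and go down carefully, watching the force.

Request:
step_arm --plan '[{"dx": 0.266, "dy": 0.005, "dz": 0.2, "rx": 0, "ry": 0, "rz": 0, "claw": 0.4}, {"dx": 0.266, "dy": 0.005, "dz": 0.3, "rx": 0, "ry": 0, "rz": 0, "claw": 0.4}, {"dx": 0.266, "dy": 0.005, "dz": 0.3, "rx": 0, "ry": 0, "rz": 0, "claw": 0.4}, {"dx": 0, "dy": 0, "dz": 0.3, "rx": 0, "ry": 0, "rz": 0, "claw": 0.4}, {"dx": 0, "dy": 0, "dz": 0.2, "rx": 0, "ry": 0, "rz": 0, "claw": 0.4}, {"dx": 0, "dy": 0, "dz": 0.04, "rx": 0, "ry": 0, "rz": 0, "claw": 0.4}, {"dx": 0, "dy": 0, "dz": 0.04, "rx": 0, "ry": 0, "rz": 0, "claw": 0.4}, {"dx": 0, "dy": 0, "dz": 0.04, "rx": 0, "ry": 0, "rz": 0, "claw": 0.4}, {"dx": 0, "dy": 0, "dz": 0, "rx": 0, "ry": 0, "rz": 0, "claw": 0.4}]'

```text
time_s: 8.3
ee_pos: [0.5221, 0.0781, 0.0145]
eef_rot: [-3.141, -0.001, -0.185]
force: [0.5, 0.1, -0.6]
grip_width: 0.0562
grip_force: 0.0
```

Request:
step_arm --plan '[{"dx": 0, "dy": 0, "dz": 0.04, "rx": 0, "ry": 0, "rz": 0, "claw": 0.4}, {"dx": 0, "dy": 0, "dz": 0.04, "rx": 0, "ry": 0, "rz": 0, "claw": 0.4}, {"dx": 0, "dy": 0, "dz": 0.03, "rx": 0, "ry": 0, "rz": 0, "claw": 0.4}, {"dx": 0, "dy": 0, "dz": 0.02, "rx": 0, "ry": 0, "rz": 0, "claw": 0.4}]'

```text
time_s: 8.7
ee_pos: [0.5217, 0.0781, 0.0008]
eef_rot: [3.142, 0.0, -0.185]
force: [0.7, -0.8, 0.0]
grip_width: 0.0567
grip_force: 0.0
```

Request:
step_arm --plan '[{"dx": 0, "dy": 0, "dz": 0, "rx": 0, "ry": 0, "rz": 0, "claw": 1}, {"dx": 0, "dy": 0, "dz": 0, "rx": 0, "ry": 0, "rz": 0, "claw": 1}, {"dx": 0, "dy": 0, "dz": 0, "rx": 0, "ry": 0, "rz": 0, "claw": 1}, {"dx": 0, "dy": 0, "dz": 0, "rx": 0, "ry": 0, "rz": 0, "claw": 1}, {"dx": 0, "dy": 0, "dz": 0, "rx": 0, "ry": 0, "rz": 0, "claw": 1}, {"dx": 0, "dy": 0, "dz": 0, "rx": 0, "ry": 0, "rz": 0, "claw": 1}, {"dx": 0, "dy": 0, "dz": 0, "rx": 0, "ry": 0, "rz": 0, "claw": 1}]' --grip_force 12

```text
time_s: 9.4
ee_pos: [0.5219, 0.0781, 0.0011]
eef_rot: [-3.142, -0.0, -0.185]
force: [0.2, 0.4, 0.2]
grip_width: 0.0218
grip_force: 12.0
```

Request:
step_arm --plan '[{"dx": 0, "dy": 0, "dz": -0.1, "rx": 0, "ry": 0, "rz": 0, "claw": 1}, {"dx": 0, "dy": 0, "dz": -0.3, "rx": 0, "ry": 0, "rz": 0, "claw": 1}, {"dx": 0, "dy": 0, "dz": -0.4, "rx": 0, "ry": 0, "rz": 0, "claw": 1}, {"dx": 0, "dy": 0, "dz": -0.4, "rx": 0, "ry": 0, "rz": 0, "claw": 1}, {"dx": 0, "dy": 0, "dz": -0.3, "rx": 0, "ry": 0, "rz": -0.085, "claw": 1}, {"dx": 0, "dy": 0, "dz": 0, "rx": 0, "ry": 0, "rz": -0.085, "claw": 1}, {"dx": -0.175, "dy": 0.309, "dz": 0, "rx": 0, "ry": 0, "rz": 0, "claw": 1}, {"dx": -0.175, "dy": 0.309, "dz": 0, "rx": 0, "ry": 0, "rz": 0, "claw": 1}, {"dx": -0.175, "dy": 0.309, "dz": 0, "rx": 0, "ry": 0, "rz": 0, "claw": 1}, {"dx": -0.175, "dy": 0.309, "dz": 0, "rx": 0, "ry": 0, "rz": 0, "claw": 1}]'

```text
time_s: 10.4
ee_pos: [0.4614, -0.0518, 0.1518]
eef_rot: [3.141, -0.001, 0.082]
force: [1.0, -0.6, -1.0]
grip_width: 0.0217
grip_force: 12.0
```

Request:
step_arm --plan '[{"dx": -0.175, "dy": 0.309, "dz": 0, "rx": 0, "ry": 0, "rz": 0, "claw": 1}, {"dx": -0.175, "dy": 0.309, "dz": 0, "rx": 0, "ry": 0, "rz": 0, "claw": 1}, {"dx": -0.175, "dy": 0.309, "dz": 0, "rx": 0, "ry": 0, "rz": 0, "claw": 1}, {"dx": -0.175, "dy": 0.309, "dz": 0, "rx": 0, "ry": 0, "rz": 0, "claw": 1}, {"dx": 0, "dy": 0, "dz": 0, "rx": 0, "ry": 0, "rz": 0, "claw": 1}, {"dx": 0, "dy": 0, "dz": 0, "rx": 0, "ry": 0, "rz": 0, "claw": 1}]'

```text
time_s: 11.0
ee_pos: [0.4024, -0.1799, 0.1516]
eef_rot: [3.141, -0.001, 0.08]
force: [1.4, -0.1, -0.3]
grip_width: 0.0223
grip_force: 12.0
```

Run:
```python
from h import *
c=cam('wrist');W=cloud(c);save(c,'w4.png')
print([ (r['rect'],r['score']) for r in viewer.recognise('tray_pocket',c)[:2]], [r['rect'] for r in viewer.recognise('tag_center',c)[:2]])
near=np.hypot(W[...,0]-.553,W[...,1]+.167)<.125
R=fit(W,near,.018,.03)
# pocket: points lower than deck within tray near the pocket
n2=np.hypot(W[...,0]-.481,W[...,1]+.1727)<.03
q=W[n2];print(np.round(np.nanpercentile(q[:,2],[1,5,20,50,80]),4))
R=fit(W,n2,-.01,.018)
to(.4811,-.1727,.15,4.6)
cv2.imwrite('pics/w4.png',c['img'][...,::-1])
```

```text
[([242.7, 0.1, 402.3, 161.3], 0.84), ([297.5, 248.0, 348.3, 334.7], 0.58)] [[299.3, 246.9, 346.5, 335.3]]
rect 21093 [ 510.4 -170.4] [111.7 110.7] 5.0 z 0.0235
[0.0015 0.0072 0.0083 0.0234 0.0243]
rect 1751 [ 482.1 -172.5] [38.6 25.2] 4.6 z 0.0081
turn [-0.     -0.0002  0.0016] shift [0.7851 0.0009 0.0125] pos [ 0.4028 -0.1789  0.1513] rpy [-1.80e+02 -1.00e-02  4.74e+00] t 11.15
```

View pics/w4.png

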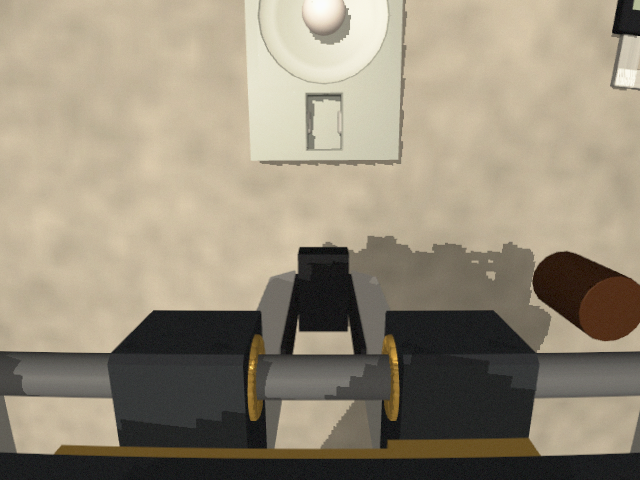

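The wrist picture shows the pocket rim at about (306–342, 93–151), and the tag held straight at (299–349, 247–331). I'll fit both in the same frame.

Run:
```python
from h import *
c=cam('wrist');o=telemetry.get_obs();W=cloud(c)
# tag in tool coords
T=Ro.from_euler('xyz',o['eef_rot']).inv().apply((W-o['ee_pos']).reshape(-1,3)).reshape(W.shape)
s=T[240:340,290:360].reshape(-1,3);s=s[np.isfinite(s[:,2])&(s[:,2]<.02)&(np.abs(s[:,1])<.012)]
top=s[(s[:,2]<-.012)&(s[:,2]>-.02)];print('top',np.round(np.percentile(top,[0,2,50,98,100],0),4))
fr=s[(s[:,2]<-.002)&(s[:,2]>-.012)];print('front',np.round(np.percentile(fr,[2,50,98],0),4))
g=T[..., 1];
# pocket rim
g=cv2.cvtColor(c['img'],cv2.COLOR_RGB2GRAY)
print('row profile v=120',g[120,296:352]);print('col u=325',g[85:165,325]);print('col u=312',g[85:165,312])
zm=c['z_map'];print('z row120',np.round(W[122,298:350,2],3));print('z col324',np.round(W[86:160:1,324,2],3))
```

```text
top [[-0.0177 -0.012  -0.02  ]
 [-0.0165 -0.0116 -0.0186]
 [ 0.0024 -0.001  -0.0167]
 [ 0.0186  0.0092 -0.0144]
 [ 0.019   0.0119 -0.012 ]]
front [[ 0.0084 -0.0115 -0.0119]
 [ 0.0186 -0.0009 -0.0077]
 [ 0.0189  0.0105 -0.0027]]
row profile v=120 [217 217 218 217 216 217 217 215 216 216 209 171 128 120 120 126 119 114
 124 178 212 214 213 213 214 210 213 213 211 213 212 213 211 209 209 211
 210 207 209 209 211 208 176 164 183 212 182 158 177 200 210 208 207 207
 206 209]
col u=325 [208 216 215 215 217 216 217 201 168 131  91  79 107 127 125 160 201 213
 216 215 216 214 214 212 211 214 212 212 213 210 210 212 213 214 210 213
 211 210 213 213 211 210 210 211 213 211 210 209 210 209 211 207 207 209
 211 207 207 211 207 206 208 209 209 205 145 175 178 208 206 206 207 207
 207 205 204 199 116 117 117 127]
col u=312 [217 213 218 219 217 218 218 210 178 130  93  79 107 123 128 125 126 128
 124 126 125 128 125 125 128 124 126 121 115 107 102 110 120 123 121 119
 124 122 123 122 120 123 125 124 125 126 124 120 102 110 122 122 123 124
 124 123 124 124 124 127 125 123 121 123 114 167 179 208 209 209 209 209
 209 208 207 199 119 120 120 124]
z row120 [0.024 0.025 0.026 0.024 0.023 0.023 0.023 0.025 0.024 0.025 0.024 0.021
 0.017 0.018 0.013 0.007 0.009 0.007 0.006 0.007 0.007 0.007 0.008 0.009
 0.008 0.008 0.007 0.01  0.008 0.009 0.008 0.008 0.006 0.007 0.007 0.008
 0.007 0.009 0.009 0.008 0.009 0.015 0.018 0.016 0.02  0.023 0.023 0.025
 0.024 0.024 0.024 0.024]
z col324 [0.024 0.023 0.023 0.025 0.023 0.024 0.023 0.023 0.023 0.023 0.016 0.009
 0.007 0.008 0.009 0.009 0.009 0.008 0.008 0.009 0.008 0.009 0.009 0.008
 0.009 0.008 0.008 0.008 0.007 0.008 0.008 0.009 0.008 0.008 0.008 0.008
 0.007 0.008 0.009 0.009 0.009 0.009 0.009 0.008 0.009 0.007 0.007 0.007
 0.008 0.008 0.008 0.008 0.009 0.007 0.009 0.008 0.008 0.009 0.008 0.008
 0.009 0.007 0.007 0.008 0.024 0.025 0.023 0.025 0.025 0.025 0.024 0.025
 0.025 0.023]
```

Run:
```python
from h import *
c=cam('wrist')
for vs,us in [((93,150),(306.8,343)),((92.5,151.5),(306.3,344))]:
    p=ray(c,[[325,vs[0]],[325,vs[1]],[us[0],121],[us[1],121]],.0235)
    print(np.round(p[:,:2],4),np.linalg.norm(p[0]-p[1]),np.linalg.norm(p[2]-p[3]))
    a=np.radians(4.7);R=np.array([[np.cos(a),np.sin(a)],[-np.sin(a),np.cos(a)]])
    q=p[:,:2]@R.T; C=R.T@np.array([(q[0,0]+q[1,0])/2,(q[2,1]+q[3,1])/2]);print('pocket',np.round(C,4))
# tray side edges at v=60 and v=140 on deck level
z=cloud(c)
for v in (100,120,140):
    d=z[v,230:420,2]>.018; u=np.flatnonzero(d)+230; p=ray(c,[[u[0]-.5,v],[u[-1]+.5,v]],.0235);print(v,np.round(p[:,:2],4),np.linalg.norm(p[0]-p[1]))
# TCP target so that the tag centre (tool +.0007,-.0007) is on the pocket
a=np.radians(4.7);tx=np.array([np.cos(a),np.sin(a)]);ty=np.array([np.sin(a),-np.cos(a)])
X=C-.0007*tx+.0007*ty;print(X);to(X[0],X[1],.03,4.7)
```

```text
[[ 0.5024 -0.1706]
 [ 0.4621 -0.174 ]
 [ 0.4818 -0.159 ]
 [ 0.484  -0.1854]] 0.04045235354614782 0.026461438553462845
pocket [ 0.4823 -0.1722]
[[ 0.5028 -0.1706]
 [ 0.461  -0.1741]
 [ 0.4818 -0.1586]
 [ 0.484  -0.1861]] 0.041891175584035635 0.027558097565832648
pocket [ 0.4819 -0.1725]
100 [[ 0.4932 -0.1165]
 [ 0.5023 -0.2263]] 0.11018658762833927
120 [[ 0.4792 -0.1179]
 [ 0.4882 -0.2272]] 0.10973791060397242
140 [[ 0.465  -0.1193]
 [ 0.474  -0.229 ]] 0.11004397821488844
[ 0.48127883 -0.17320856]
turn [-0.     -0.      0.0006] shift [0.787  0.0073 1.2112] pos [ 0.4028 -0.1789  0.1511] rpy [-180.     -0.      4.76] t 11.25
```

Request:
step_arm --plan '[{"dx": 0.263, "dy": 0.002, "dz": 0, "rx": 0, "ry": 0, "rz": 0, "claw": 1}, {"dx": 0.263, "dy": 0.002, "dz": 0.1, "rx": 0, "ry": 0, "rz": 0, "claw": 1}, {"dx": 0.263, "dy": 0.002, "dz": 0.3, "rx": 0, "ry": 0, "rz": 0, "claw": 1}, {"dx": 0, "dy": 0, "dz": 0.4, "rx": 0, "ry": 0, "rz": 0, "claw": 1}, {"dx": 0, "dy": 0, "dz": 0.3, "rx": 0, "ry": 0, "rz": 0, "claw": 1}, {"dx": 0, "dy": 0, "dz": 0.1, "rx": 0, "ry": 0, "rz": 0, "claw": 1}, {"dx": 0, "dy": 0, "dz": 0, "rx": 0, "ry": 0, "rz": 0, "claw": 1}, {"dx": 0, "dy": 0, "dz": 0, "rx": 0, "ry": 0, "rz": 0, "claw": 1}]'

```text
time_s: 12.05
ee_pos: [0.4819, -0.174, 0.0325]
eef_rot: [3.141, -0.002, 0.082]
force: [-0.6, -0.1, -0.1]
grip_width: 0.0217
grip_force: 12.0
```

Run:
```python
from h import *
for i in range(1): to(.4815,-.1731,.016,4.7)
```

```text
turn [ 0.0005 -0.001  -0.0001] shift [-0.0033 -0.0093  0.1647] pos [ 0.4819 -0.174   0.0325] rpy [ 1.7995e+02 -9.0000e-02  4.6900e+00] t 12.05
```

Request:
step_arm --plan '[{"dx": -0.003, "dy": -0.006, "dz": 0.03, "rx": 0, "ry": 0, "rz": 0, "claw": 1}, {"dx": 0, "dy": 0, "dz": 0.03, "rx": 0, "ry": 0, "rz": 0, "claw": 1}, {"dx": 0, "dy": 0, "dz": 0.03, "rx": 0, "ry": 0, "rz": 0, "claw": 1}, {"dx": 0, "dy": 0, "dz": 0.02, "rx": 0, "ry": 0, "rz": 0, "claw": 1}]'

```text
time_s: 12.45
ee_pos: [0.4808, -0.1733, 0.02]
eef_rot: [3.142, -0.0, 0.082]
force: [0.1, 0.1, -0.1]
grip_width: 0.0219
grip_force: 12.0
```

Request:
step_arm --plan '[{"dx": 0, "dy": 0, "dz": 0.015, "rx": 0, "ry": 0, "rz": 0, "claw": 1}, {"dx": 0, "dy": 0, "dz": 0.015, "rx": 0, "ry": 0, "rz": 0, "claw": 1}]'

```text
time_s: 12.65
ee_pos: [0.4808, -0.1733, 0.017]
eef_rot: [-3.142, 0.0, 0.082]
force: [-0.5, 0.8, -0.9]
grip_width: 0.022
grip_force: 12.0
```

Request:
step_arm --plan '[{"dx": 0, "dy": 0, "dz": 0.015, "rx": 0, "ry": 0, "rz": 0, "claw": 1}, {"dx": 0, "dy": 0, "dz": 0, "rx": 0, "ry": 0, "rz": 0, "claw": 1}]'

```text
time_s: 12.85
ee_pos: [0.4807, -0.1733, 0.0153]
eef_rot: [-3.141, 0.0, 0.082]
force: [0.7, 0.4, -1.1]
grip_width: 0.0217
grip_force: 12.0
```

The tag is 9 mm into the pocket with no side force. Releasing and rising, then closing the fingers for the press.

Request:
step_arm --plan '[{"dx": 0, "dy": 0, "dz": 0, "rx": 0, "ry": 0, "rz": 0, "claw": 0.6}, {"dx": 0, "dy": 0, "dz": 0, "rx": 0, "ry": 0, "rz": 0, "claw": 0.6}, {"dx": 0, "dy": 0, "dz": 0, "rx": 0, "ry": 0, "rz": 0, "claw": 0.6}, {"dx": 0, "dy": 0, "dz": -0.1, "rx": 0, "ry": 0, "rz": 0, "claw": 0.6}, {"dx": 0, "dy": 0, "dz": -0.2, "rx": 0, "ry": 0, "rz": 0, "claw": 1}, {"dx": 0, "dy": 0, "dz": 0, "rx": 0, "ry": 0, "rz": 0, "claw": 1}, {"dx": 0, "dy": 0, "dz": 0, "rx": 0, "ry": 0, "rz": 0, "claw": 1}, {"dx": 0, "dy": 0, "dz": 0, "rx": 0, "ry": 0, "rz": 0, "claw": 1}]'

```text
time_s: 13.65
ee_pos: [0.4805, -0.1732, 0.045]
eef_rot: [-3.141, 0.001, 0.082]
force: [0.0, 0.2, -0.9]
grip_width: 0.0091
grip_force: 0.0
```

Run:
```python
from h import *
c=cam('wrist');save(c,'w5.png');to(.4815,-.1731,.018,4.7)
```

```text
turn [-0.0003  0.0006 -0.0003] shift [0.0108 0.0003 0.2692] pos [ 0.4804 -0.1732  0.0449] rpy [-1.7997e+02  5.0000e-02  4.6700e+00] t 13.7
```

View pics/w5.png

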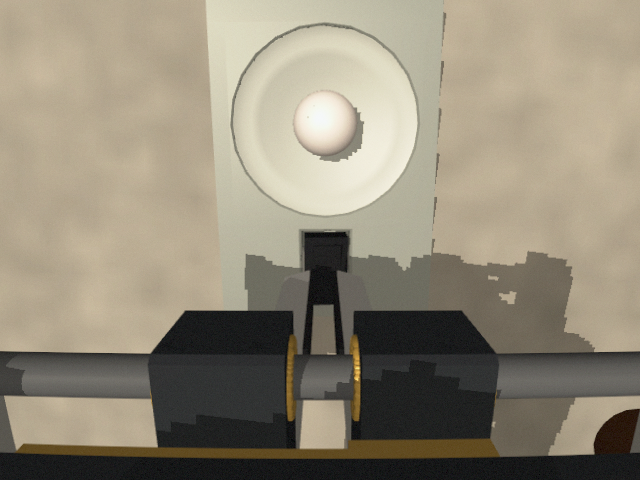

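The tag sits in the pocket (326,250) with the ball centred (325,122). Now I press in small steps.

Request:
step_arm --plan '[{"dx": 0.01, "dy": 0, "dz": 0, "rx": 0, "ry": 0, "rz": 0, "claw": 1}, {"dx": 0, "dy": 0, "dz": 0.1, "rx": 0, "ry": 0, "rz": 0, "claw": 1}, {"dx": 0, "dy": 0, "dz": 0.08, "rx": 0, "ry": 0, "rz": 0, "claw": 1}, {"dx": 0, "dy": 0, "dz": 0.03, "rx": 0, "ry": 0, "rz": 0, "claw": 1}, {"dx": 0, "dy": 0, "dz": 0.01, "rx": 0, "ry": 0, "rz": 0, "claw": 1}]'

```text
time_s: 14.2
ee_pos: [0.4814, -0.1731, 0.0227]
eef_rot: [-3.141, 0.001, 0.082]
force: [-0.1, -0.1, 0.1]
grip_width: 0.0008
grip_force: 0.0
```

Request:
step_arm --plan '[{"dx": 0, "dy": 0, "dz": 0.01, "rx": 0, "ry": 0, "rz": 0, "claw": 1}, {"dx": 0, "dy": 0, "dz": 0.01, "rx": 0, "ry": 0, "rz": 0, "claw": 1}]'

```text
time_s: 14.4
ee_pos: [0.4819, -0.1733, 0.0217]
eef_rot: [3.141, -0.0, 0.082]
force: [-0.3, 0.7, 0.7]
grip_width: 0.0003
grip_force: 0.5
```

Request:
step_arm --plan '[{"dx": 0, "dy": 0, "dz": 0.01, "rx": 0, "ry": 0, "rz": 0, "claw": 1}, {"dx": 0, "dy": 0, "dz": 0.005, "rx": 0, "ry": 0, "rz": 0, "claw": 1}]'

```text
time_s: 14.6
ee_pos: [0.482, -0.1733, 0.0203]
eef_rot: [3.141, -0.0, 0.082]
force: [0.2, 0.9, 1.9]
grip_width: 0.0005
grip_force: 0.9
```

Contact at about TCP z 0.0205, so home should be near 0.016.

Request:
step_arm --plan '[{"dx": 0, "dy": 0, "dz": 0.01, "rx": 0, "ry": 0, "rz": 0, "claw": 1}, {"dx": 0, "dy": 0, "dz": 0.005, "rx": 0, "ry": 0, "rz": 0, "claw": 1}]'

```text
time_s: 14.8
ee_pos: [0.4818, -0.173, 0.0186]
eef_rot: [-3.141, -0.0, 0.082]
force: [0.3, 2.6, 2.8]
grip_width: 0.0006
grip_force: 1.4
```

Request:
step_arm --plan '[{"dx": 0, "dy": 0, "dz": 0.01, "rx": 0, "ry": 0, "rz": 0, "claw": 1}, {"dx": 0, "dy": 0, "dz": 0, "rx": 0, "ry": 0, "rz": 0, "claw": 1}]'

```text
time_s: 15.0
ee_pos: [0.4817, -0.1733, 0.0174]
eef_rot: [3.141, 0.0, 0.082]
force: [-0.7, -0.4, 1.2]
grip_width: 0.0003
grip_force: 0.1
```

Request:
step_arm --plan '[{"dx": 0, "dy": 0, "dz": 0.01, "rx": 0, "ry": 0, "rz": 0, "claw": 1}, {"dx": 0, "dy": 0, "dz": 0, "rx": 0, "ry": 0, "rz": 0, "claw": 1}]'

```text
time_s: 15.2
ee_pos: [0.4818, -0.1733, 0.0164]
eef_rot: [3.142, 0.0, 0.082]
force: [0.7, 0.0, -0.3]
grip_width: 0.0005
grip_force: 0.0
```

Request:
step_arm --plan '[{"dx": 0, "dy": 0, "dz": 0.005, "rx": 0, "ry": 0, "rz": 0, "claw": 1}, {"dx": 0, "dy": 0, "dz": 0.005, "rx": 0, "ry": 0, "rz": 0, "claw": 1}]'

```text
time_s: 15.4
ee_pos: [0.4819, -0.1734, 0.0159]
eef_rot: [3.141, -0.0, 0.082]
force: [-3.8, 0.9, 12.0]
grip_width: 0.0004
grip_force: 5.9
```

Request:
step_arm --plan '[{"dx": 0, "dy": 0, "dz": 0.004, "rx": 0, "ry": 0, "rz": 0, "claw": 1}, {"dx": 0, "dy": 0, "dz": 0, "rx": 0, "ry": 0, "rz": 0, "claw": 1}]'

```text
time_s: 15.6
ee_pos: [0.4819, -0.1734, 0.0159]
eef_rot: [3.141, -0.0, 0.082]
force: [-3.7, 1.7, 11.6]
grip_width: 0.0005
grip_force: 6.0
```

It passed the catch and bottomed at the expected height. Backing off to check the flush fit.

Request:
step_arm --plan '[{"dx": 0, "dy": 0, "dz": -0.05, "rx": 0, "ry": 0, "rz": 0, "claw": 1}, {"dx": 0, "dy": 0, "dz": -0.25, "rx": 0, "ry": 0, "rz": 0, "claw": 0.4}, {"dx": 0, "dy": 0, "dz": -0.4, "rx": 0, "ry": 0, "rz": 0, "claw": 0.4}, {"dx": -0.2, "dy": 0, "dz": -0.4, "rx": 0, "ry": 0, "rz": 0, "claw": 0.4}, {"dx": -0.3, "dy": 0, "dz": -0.2, "rx": 0, "ry": 0, "rz": 0, "claw": 0.4}, {"dx": 0, "dy": 0, "dz": 0, "rx": 0, "ry": 0, "rz": 0, "claw": 0.4}, {"dx": 0, "dy": 0, "dz": 0, "rx": 0, "ry": 0, "rz": 0, "claw": 0.4}]'

```text
time_s: 16.3
ee_pos: [0.4321, -0.1774, 0.1454]
eef_rot: [3.141, -0.001, 0.081]
force: [0.2, -0.1, 0.2]
grip_width: 0.0449
grip_force: 0.0
```

Run:
```python
from h import *
c=cam('wrist');W=cloud(c);save(c,'w6.png')
a=np.radians(4.7);Rt=np.array([[np.cos(a),np.sin(a)],[-np.sin(a),np.cos(a)]])
L=(W[...,:2]-np.array([.482,-.1727]))@Rt.T
def med(m): print(m.sum(),np.round(np.nanmedian(W[...,2][m]),4))
ok=np.isfinite(W[...,2])
med(ok&(abs(L[...,0])<.012)&(abs(L[...,1])<.005))  # pad
for s in(-1,1): med(ok&(abs(L[...,0]-s*.016)<.0012)&(abs(L[...,1])<.009))
for s in(-1,1): med(ok&(abs(L[...,0])<.015)&(abs(L[...,1]-s*.02)<.004)) # deck
pad=ok&(abs(L[...,0])<.025)&(abs(L[...,1])<.02)
for n in['top']:
    c=cam(n);W=cloud(c);near=np.hypot(W[...,0]-.553,W[...,1]+.167)<.13
    fit(W,near,.014,.032);fit(W,near,.06,.11)
    near=np.hypot(W[...,0]-.569,W[...,1]-.358)<.07
    fit(W,near,.125,.17);fit(W,near,.132,.143)
to(.642,-.1596,.19,94.7)
```

```text
438 0.0256
78 0.024
75 0.0242
448 0.024
454 0.024
rect 2767 [ 572.9 -165.6] [163.1 113. ] 4.8 z 0.0215
rect 259 [ 641.1 -159.5] [13.  61.5] 5.1 z 0.085
rect 1011 [568.4 358.4] [47.8 82. ] 82.3 z 0.1396
rect 836 [568.4 358.4] [47.8 82. ] 82.3 z 0.1393
turn [-9.0000e-04  2.0000e-04 -1.0003e+00] shift [ 0.0028  2.1058 -0.4574] pos [ 0.4322 -0.1771  0.1443] rpy [-1.7996e+02  6.0000e-02  4.6800e+00] t 16.4
```

View pics/w6.png

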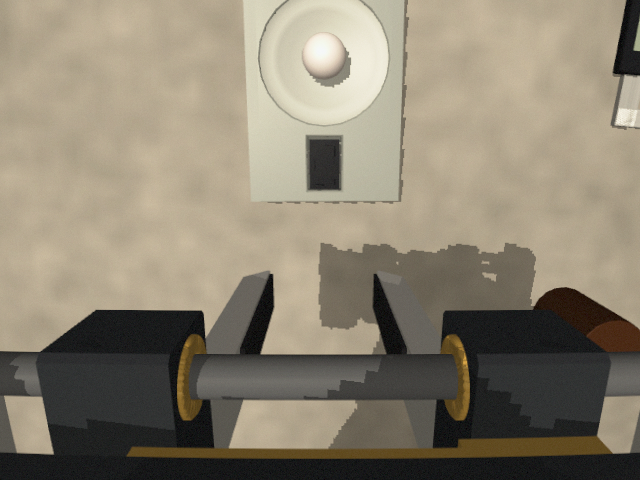

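The tag is flush: body 24.1 mm against deck 24.0 mm by depth, pad 1.6 mm proud at (324,163), and the ball is centred. Next I rise, turn the hand a quarter turn and go above the grip plate.

Request:
step_arm --plan '[{"dx": 0, "dy": 0, "dz": -0.2, "rx": 0, "ry": 0, "rz": -0.09, "claw": 0.2}, {"dx": 0, "dy": 0, "dz": -0.25, "rx": 0, "ry": 0, "rz": -0.09, "claw": 0.2}, {"dx": 0, "dy": 0, "dz": 0, "rx": 0, "ry": 0, "rz": -0.09, "claw": 0.2}, {"dx": 0, "dy": 0, "dz": 0, "rx": 0, "ry": 0, "rz": -0.09, "claw": 0.2}, {"dx": 0, "dy": 0, "dz": 0, "rx": 0, "ry": 0, "rz": -0.09, "claw": 0.2}, {"dx": 0, "dy": 0, "dz": 0, "rx": 0, "ry": 0, "rz": -0.09, "claw": 0.2}, {"dx": 0, "dy": 0, "dz": 0, "rx": 0, "ry": 0, "rz": -0.09, "claw": 0.2}, {"dx": 0, "dy": 0, "dz": 0, "rx": 0, "ry": 0, "rz": -0.09, "claw": 0.2}, {"dx": 0, "dy": 0, "dz": 0, "rx": 0, "ry": 0, "rz": -0.09, "claw": 0.2}, {"dx": 0, "dy": 0, "dz": 0, "rx": 0, "ry": 0, "rz": -0.09, "claw": 0.2}]'

```text
time_s: 17.4
ee_pos: [0.4323, -0.177, 0.1889]
eef_rot: [-3.14, -0.001, 1.502]
force: [-0.6, 0.0, 0.2]
grip_width: 0.0751
grip_force: 0.0
```

Request:
step_arm --plan '[{"dx": 0, "dy": 0, "dz": 0, "rx": 0, "ry": 0, "rz": -0.09, "claw": 0.2}, {"dx": -0.07, "dy": 0.3, "dz": 0, "rx": 0, "ry": 0, "rz": -0.01, "claw": 0.2}, {"dx": -0.07, "dy": 0.3, "dz": 0, "rx": 0, "ry": 0, "rz": 0, "claw": 0.2}, {"dx": -0.07, "dy": 0.3, "dz": 0, "rx": 0, "ry": 0, "rz": 0, "claw": 0.2}, {"dx": -0.07, "dy": 0.3, "dz": 0, "rx": 0, "ry": 0, "rz": 0, "claw": 0.2}, {"dx": -0.07, "dy": 0.3, "dz": 0, "rx": 0, "ry": 0, "rz": 0, "claw": 0.2}, {"dx": -0.07, "dy": 0.3, "dz": 0, "rx": 0, "ry": 0, "rz": 0, "claw": 0.2}, {"dx": -0.07, "dy": 0.3, "dz": 0, "rx": 0, "ry": 0, "rz": 0, "claw": 0.2}, {"dx": 0, "dy": 0, "dz": 0, "rx": 0, "ry": 0, "rz": 0, "claw": 0.2}, {"dx": 0, "dy": 0, "dz": 0, "rx": 0, "ry": 0, "rz": 0, "claw": 0.2}]'

```text
time_s: 18.4
ee_pos: [0.6452, -0.209, 0.1878]
eef_rot: [-3.139, -0.001, 1.653]
force: [-0.3, 0.4, 0.4]
grip_width: 0.0755
grip_force: 0.0
```

Run:
```python
from h import *
c=cam('wrist');W=cloud(c);save(c,'w7.png')
near=np.hypot(W[...,0]-.642,W[...,1]+.16)<.06
fit(W,near,.08,.10)
m=(abs(W[...,0]-.58)<.09)&(abs(W[...,1]-.36)<.09);fit(W,m,.06,.17)
to(.642,-.1596,.04,94.7);print(np.degrees(telemetry.get_obs()['qpos']).round(1))
```

```text
rect 1492 [ 641.3 -159.1] [11.5 59.9] 4.9 z 0.0887
turn [-0.0012 -0.0006 -0.0001] shift [0.496  0.0121 1.4864] pos [ 0.6449 -0.2091  0.1886] rpy [-1.7989e+02 -6.0000e-02  9.4690e+01] t 18.45
[-21.1  34.5  63.5   0.   82.1 -25.8]
```

Plate fix: (0.6413, -0.1591), 11.5 x 60 mm, top at 88 mm, yaw 4.9°. It all fits, so moving over it and down.

Request:
step_arm --plan '[{"dx": 0.25, "dy": 0.006, "dz": 0, "rx": 0, "ry": 0, "rz": 0, "claw": 0.2}, {"dx": 0.25, "dy": 0.006, "dz": 0, "rx": 0, "ry": 0, "rz": 0, "claw": 0.2}, {"dx": 0, "dy": 0, "dz": 0.3, "rx": 0, "ry": 0, "rz": 0, "claw": 0.4}, {"dx": 0, "dy": 0, "dz": 0.3, "rx": 0, "ry": 0, "rz": 0, "claw": 0.4}, {"dx": 0, "dy": 0, "dz": 0.3, "rx": 0, "ry": 0, "rz": 0, "claw": 0.4}, {"dx": 0, "dy": 0, "dz": 0.25, "rx": 0, "ry": 0, "rz": 0, "claw": 0.4}, {"dx": 0, "dy": 0, "dz": 0.2, "rx": 0, "ry": 0, "rz": 0, "claw": 0.4}, {"dx": 0, "dy": 0, "dz": 0.13, "rx": 0, "ry": 0, "rz": 0, "claw": 0.4}, {"dx": 0, "dy": 0, "dz": 0, "rx": 0, "ry": 0, "rz": 0, "claw": 0.4}, {"dx": 0, "dy": 0, "dz": 0, "rx": 0, "ry": 0, "rz": 0, "claw": 0.4}]'

```text
time_s: 19.45
ee_pos: [0.6425, -0.1597, 0.0431]
eef_rot: [3.141, 0.0, 1.652]
force: [-0.4, 0.5, -0.1]
grip_width: 0.056
grip_force: 0.0
```

Run:
```python
from h import *
to(.6413,-.1591,.04,94.8)
```

```text
turn [ 0.0006  0.0002 -0.0014] shift [ 0.0067 -0.0113  0.0312] pos [ 0.6425 -0.1597  0.0431] rpy [1.7995e+02 2.0000e-02 9.4670e+01] t 19.45
```

Request:
step_arm --plan '[{"dx": 0.003, "dy": -0.006, "dz": 0.03, "rx": 0, "ry": 0, "rz": 0, "claw": 0.6}, {"dx": 0, "dy": 0, "dz": 0, "rx": 0, "ry": 0, "rz": 0, "claw": 0.7}, {"dx": 0, "dy": 0, "dz": 0, "rx": 0, "ry": 0, "rz": 0, "claw": 0.75}, {"dx": 0, "dy": 0, "dz": 0, "rx": 0, "ry": 0, "rz": 0, "claw": 0.8}, {"dx": 0, "dy": 0, "dz": 0, "rx": 0, "ry": 0, "rz": 0, "claw": 0.84}, {"dx": 0, "dy": 0, "dz": 0, "rx": 0, "ry": 0, "rz": 0, "claw": 0.88}, {"dx": 0, "dy": 0, "dz": 0, "rx": 0, "ry": 0, "rz": 0, "claw": 0.95}, {"dx": 0, "dy": 0, "dz": 0, "rx": 0, "ry": 0, "rz": 0, "claw": 1}, {"dx": 0, "dy": 0, "dz": 0, "rx": 0, "ry": 0, "rz": 0, "claw": 1}, {"dx": 0, "dy": 0, "dz": 0, "rx": 0, "ry": 0, "rz": 0, "claw": 1}]' --grip_force 12

```text
time_s: 20.45
ee_pos: [0.6417, -0.1593, 0.0392]
eef_rot: [3.141, 0.0, 1.652]
force: [0.4, -0.4, 1.6]
grip_width: 0.0119
grip_force: 12.0
```

Request:
step_arm --plan '[{"dx": 0, "dy": 0, "dz": 0, "rx": 0, "ry": 0, "rz": 0, "claw": 1}, {"dx": 0, "dy": 0, "dz": 0, "rx": 0, "ry": 0, "rz": 0, "claw": 1}, {"dx": 0, "dy": 0, "dz": 0, "rx": 0, "ry": 0, "rz": 0, "claw": 1}]' --grip_force 55

```text
time_s: 20.75
ee_pos: [0.6417, -0.1593, 0.0392]
eef_rot: [3.141, 0.0, 1.653]
force: [1.3, 0.1, -0.5]
grip_width: 0.0115
grip_force: 55.0
```

Run:
```python
from h import *
to(.6413,-.1591,.04,94.8)
o=telemetry.get_obs();print(o['force'],o['moment'],o['grip_width'],o['grip_force'])
c=cam('top');W=cloud(c);m=np.hypot(W[...,0]-.553,W[...,1]+.167)<.13
for r in viewer.recognise('ball_center',c)[:1]: print(r['score'],ray(c,[[(r['rect'][0]+r['rect'][2])/2,(r['rect'][1]+r['rect'][3])/2]],.0335))
```

```text
turn [ 0.0001  0.0001 -0.0013] shift [ 0.0026 -0.0043 -0.0076] pos [ 0.6417 -0.1593  0.0392] rpy [1.7999e+02 1.0000e-02 9.4680e+01] t 20.75
[ 1.25811852  0.06865127 -0.49593314] [-0.0856576  -0.18600743  0.17704455] 0.011471946614943957 54.998958706855774
```

Gripped firmly. Slow lift straight up.

Request:
step_arm --plan '[{"dx": 0, "dy": 0, "dz": -0.01, "rx": 0, "ry": 0, "rz": 0, "claw": 1}, {"dx": 0, "dy": 0, "dz": -0.02, "rx": 0, "ry": 0, "rz": 0, "claw": 1}, {"dx": 0, "dy": 0, "dz": -0.03, "rx": 0, "ry": 0, "rz": 0, "claw": 1}, {"dx": 0, "dy": 0, "dz": -0.04, "rx": 0, "ry": 0, "rz": 0, "claw": 1}, {"dx": 0, "dy": 0, "dz": -0.05, "rx": 0, "ry": 0, "rz": 0, "claw": 1}, {"dx": 0, "dy": 0, "dz": -0.05, "rx": 0, "ry": 0, "rz": 0, "claw": 1}, {"dx": 0, "dy": 0, "dz": -0.03, "rx": 0, "ry": 0, "rz": 0, "claw": 1}, {"dx": 0, "dy": 0, "dz": -0.02, "rx": 0, "ry": 0, "rz": 0, "claw": 1}, {"dx": 0, "dy": 0, "dz": 0, "rx": 0, "ry": 0, "rz": 0, "claw": 1}]' --grip_force 60

```text
time_s: 21.75
ee_pos: [0.6418, -0.1593, 0.0644]
eef_rot: [3.141, 0.0, 1.652]
force: [0.1, 0.4, -3.4]
grip_width: 0.0117
grip_force: 60.0
```

```bash
cat >> h.py <<'E'
def deck(c,ctr,zlo,zhi):
    "plane fit of tray deck from cloud: returns normal"
    W=cloud(c);m=(np.hypot(W[...,0]-ctr[0],W[...,1]-ctr[1])<.12)&(W[...,2]>zlo)&(W[...,2]<zhi)
    q=W[m]
    for _ in range(6):
        A=np.c_[q[:,:2]-ctr[:2],np.ones(len(q))];s=np.linalg.lstsq(A,q[:,2],rcond=None)[0];r=q[:,2]-A@s;k=abs(r)<max(2*np.median(abs(r)),.0015);q=q[k]
    print('deck n',len(q),'slopes deg x,y',np.round(np.degrees(s[:2]),2),'z',round(s[2],4));return q
E
python3 - <<'E'
from h import *
o=telemetry.get_obs();print(o['ee_pos'],o['grip_width'],o['force'],np.degrees(o['eef_rot']))
for n in['top','scene']:
    c=cam(n);deck(c,np.array([.553,-.167]),.03,.065)
    save(c,n+'8.png')
E
```

```text
[ 0.64175927 -0.1593232   0.0644356 ] 0.011733674555430954 [ 0.0784515   0.37027585 -3.39743822] [1.79980242e+02 6.41281138e-03 9.46742410e+01]
deck n 0 slopes deg x,y [0. 0.] z 0.0
deck n 1072 slopes deg x,y [-0.14  0.32] z 0.0474
  return _methods._mean(a, axis=axis, dtype=dtype,
  ret = ret.dtype.type(ret / rcount)
```

The tray is up 24 mm and level within about 0.3°. I lift the rest of the way and fit the reader face.

Request:
step_arm --plan '[{"dx": 0, "dy": 0, "dz": -0.03, "rx": 0, "ry": 0, "rz": 0, "claw": 1}, {"dx": 0, "dy": 0, "dz": -0.06, "rx": 0, "ry": 0, "rz": 0, "claw": 1}, {"dx": 0, "dy": 0, "dz": -0.09, "rx": 0, "ry": 0, "rz": 0, "claw": 1}, {"dx": 0, "dy": 0, "dz": -0.12, "rx": 0, "ry": 0, "rz": 0, "claw": 1}, {"dx": 0, "dy": 0, "dz": -0.12, "rx": 0, "ry": 0, "rz": 0, "claw": 1}, {"dx": 0, "dy": 0, "dz": -0.1, "rx": 0, "ry": 0, "rz": 0, "claw": 1}, {"dx": 0, "dy": 0, "dz": -0.06, "rx": 0, "ry": 0, "rz": 0, "claw": 1}, {"dx": 0, "dy": 0, "dz": -0.04, "rx": 0, "ry": 0, "rz": 0, "claw": 1}, {"dx": 0, "dy": 0, "dz": 0, "rx": 0, "ry": 0, "rz": 0, "claw": 1}]'

```text
time_s: 22.75
ee_pos: [0.6418, -0.1594, 0.1266]
eef_rot: [3.141, 0.0, 1.652]
force: [0.0, -1.1, -4.3]
grip_width: 0.0118
grip_force: 60.0
```

Run:
```python
from h import *
o=telemetry.get_obs();print(o['ee_pos'],o['grip_width'])
Q=[]
for n in['scene','top']:
    c=cam(n);W=cloud(c);m=(abs(W[...,0]-.57)<.08)&(abs(W[...,1]-.36)<.09)
    q=W[m&(W[...,2]>.066)&(W[...,2]<.134)]
    print(n,len(q))
    # face candidates: RANSAC vertical plane with normal mostly -y
    best=None;rng=np.random.default_rng(0)
    for _ in range(500):
        a,b=q[rng.choice(len(q),2,False)]
        d=(b-a)[:2];L=np.hypot(*d)
        if L<.02: continue
        nn=np.array([-d[1],d[0]])/L
        if abs(nn[1])<.85: continue
        i=abs((q[:,:2]-a[:2])@nn)<.002
        if best is None or i.sum()>best.sum(): best=i
    if best is not None:
        p=q[best];v=np.polyfit(p[:,0],p[:,1],1);print('face pts',len(p),'angle',np.degrees(np.arctan(v[0])),'x range',np.percentile(p[:,0],[1,99]).round(4),'y at mid',np.polyval(v,p[:,0].min()/2+p[:,0].max()/2).round(4),'z',np.percentile(p[:,2],[1,99]).round(3))
    # front/back extents of the top of housing and foot
    fit(W,m,.13,.144);fit(W,m,.144,.17);fit(W,m,.003,.012)
    deck(c,np.array([.553,-.167]),.095,.125)
    save(c,n+'9.png')
c=cam('scene');
a=cv2.resize(c['img'][160:270,400:520,::-1],None,fx=5,fy=5,interpolation=2);cv2.imwrite('pics/rd.png',a)
```

```text
[ 0.64178492 -0.15935359  0.12661405] 0.01183312939805526
scene 817
face pts 347 angle -8.741182962565087 x range [0.5319 0.6025] y at mid 0.3351 z [0.067 0.133]
rect 401 [568.1 357.5] [50.  85.9] 82.0 z 0.14
rect 10 [572.1 354.6] [10.6 10.9] 87.9 z 0.1452
rect 533 [571.7 366.2] [ 93.3 100. ] 85.1 z 0.0054
deck n 1168 slopes deg x,y [-0.08  0.24] z 0.1101
top 523
face pts 376 angle -9.002424974897993 x range [0.5295 0.6   ] y at mid 0.3375 z [0.067 0.134]
rect 889 [568.6 358.2] [46.8 82.5] 82.5 z 0.1393
rect 19 [570.6 378.9] [ 3.6 24.6] 80.5 z 0.1453
rect 612 [570.6 367.5] [94.8 97.6] 80.4 z 0.0056
deck n 0 slopes deg x,y [0. 0.] z 0.0
  return _methods._mean(a, axis=axis, dtype=dtype,
  ret = ret.dtype.type(ret / rcount)
```

View pics/rd.png

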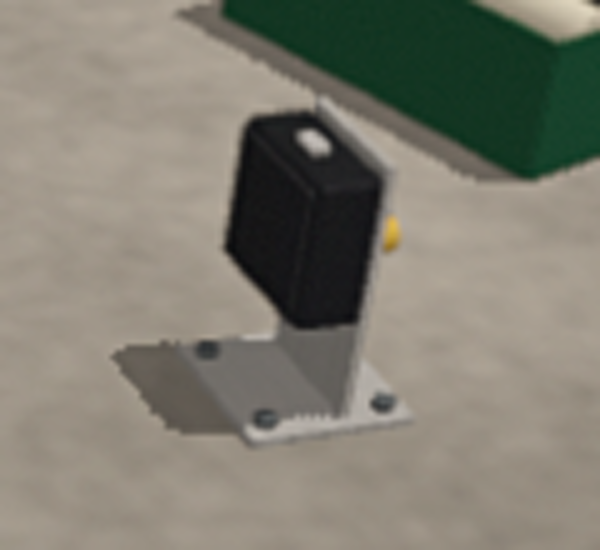

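The reader face shows as a black square turned about -8.5°. Fitted centre is (0.5655, 0.335) with outward normal at -98.5°. The tray is still level at 110 mm deck height. Now a smooth turn of 103° in place.

Request:
step_arm --plan '[{"dx": 0, "dy": 0, "dz": 0, "rx": 0, "ry": 0, "rz": 0.011, "claw": 1}, {"dx": 0, "dy": 0, "dz": 0, "rx": 0, "ry": 0, "rz": 0.022, "claw": 1}, {"dx": 0, "dy": 0, "dz": 0, "rx": 0, "ry": 0, "rz": 0.033, "claw": 1}, {"dx": 0, "dy": 0, "dz": 0, "rx": 0, "ry": 0, "rz": 0.044, "claw": 1}, {"dx": 0, "dy": 0, "dz": 0, "rx": 0, "ry": 0, "rz": 0.055, "claw": 1}, {"dx": 0, "dy": 0, "dz": 0, "rx": 0, "ry": 0, "rz": 0.055, "claw": 1}, {"dx": 0, "dy": 0, "dz": 0, "rx": 0, "ry": 0, "rz": 0.055, "claw": 1}, {"dx": 0, "dy": 0, "dz": 0, "rx": 0, "ry": 0, "rz": 0.055, "claw": 1}, {"dx": 0, "dy": 0, "dz": 0, "rx": 0, "ry": 0, "rz": 0.055, "claw": 1}, {"dx": 0, "dy": 0, "dz": 0, "rx": 0, "ry": 0, "rz": 0.055, "claw": 1}]'

```text
time_s: 23.9
ee_pos: [0.6415, -0.1593, 0.1258]
eef_rot: [-3.141, 0.0, 0.957]
force: [-0.4, -0.7, -3.4]
grip_width: 0.0116
grip_force: 60.0
```

Request:
step_arm --plan '[{"dx": 0, "dy": 0, "dz": 0, "rx": 0, "ry": 0, "rz": 0.055, "claw": 1}, {"dx": 0, "dy": 0, "dz": 0, "rx": 0, "ry": 0, "rz": 0.055, "claw": 1}, {"dx": 0, "dy": 0, "dz": 0, "rx": 0, "ry": 0, "rz": 0.055, "claw": 1}, {"dx": 0, "dy": 0, "dz": 0, "rx": 0, "ry": 0, "rz": 0.055, "claw": 1}, {"dx": 0, "dy": 0, "dz": 0, "rx": 0, "ry": 0, "rz": 0.055, "claw": 1}, {"dx": 0, "dy": 0, "dz": 0, "rx": 0, "ry": 0, "rz": 0.055, "claw": 1}, {"dx": 0, "dy": 0, "dz": 0, "rx": 0, "ry": 0, "rz": 0.055, "claw": 1}, {"dx": 0, "dy": 0, "dz": 0, "rx": 0, "ry": 0, "rz": 0.055, "claw": 1}, {"dx": 0, "dy": 0, "dz": 0, "rx": 0, "ry": 0, "rz": 0.055, "claw": 1}, {"dx": 0, "dy": 0, "dz": 0, "rx": 0, "ry": 0, "rz": 0.055, "claw": 1}]'

```text
time_s: 24.9
ee_pos: [0.6415, -0.1594, 0.1258]
eef_rot: [3.142, 0.001, 0.093]
force: [0.1, -0.0, -2.9]
grip_width: 0.0118
grip_force: 60.0
```

Request:
step_arm --plan '[{"dx": 0, "dy": 0, "dz": 0, "rx": 0, "ry": 0, "rz": 0.048, "claw": 1}, {"dx": 0, "dy": 0, "dz": 0, "rx": 0, "ry": 0, "rz": 0.044, "claw": 1}, {"dx": 0, "dy": 0, "dz": 0, "rx": 0, "ry": 0, "rz": 0.033, "claw": 1}, {"dx": 0, "dy": 0, "dz": 0, "rx": 0, "ry": 0, "rz": 0.022, "claw": 1}, {"dx": 0, "dy": 0, "dz": 0, "rx": 0, "ry": 0, "rz": 0.011, "claw": 1}, {"dx": 0, "dy": 0, "dz": 0, "rx": 0, "ry": 0, "rz": 0, "claw": 1}]'

```text
time_s: 25.5
ee_pos: [0.6415, -0.1593, 0.1259]
eef_rot: [3.141, 0.001, -0.151]
force: [-0.5, 0.2, -3.2]
grip_width: 0.0118
grip_force: 60.0
```

Run:
```python
from h import *
to(.5318,.1095,.1264,-8.6)
c=cam('top');W=cloud(c);m=(W[...,2]>.1)&(W[...,2]<.12)&(np.hypot(W[...,0]-.655,W[...,1]+.07)<.14)
R=fit(W,m,.1,.12)
r=viewer.recognise('ball_center',c)[:1]
if r: b=r[0]['rect'];print(ray(c,[[(b[0]+b[2])/2,(b[1]+b[3])/2]],.1186))
print('tray mid expected',np.array([.6413,-.1591])-.088*np.array([np.cos(np.radians(-98.5)),np.sin(np.radians(-98.5))]))
```

```text
turn [ 0.0001  0.0004 -0.0007] shift [-1.4867 -2.4939 -0.0053] pos [ 0.6415 -0.1593  0.1259] rpy [ 1.7999e+02  4.0000e-02 -8.6600e+00] t 25.5
rect 2860 [658.7 -35.8] [125.8 112.6] 81.3 z 0.1082
[[ 0.65435312 -0.07114978  0.1186    ]]
tray mid expected [ 0.65430723 -0.0720666 ]
```

The turn is done and the ball is within 1 mm of the dish middle. Carrying it to the reader now.

Request:
step_arm --plan '[{"dx": -0.01, "dy": -0.017, "dz": 0, "rx": 0, "ry": 0, "rz": 0, "claw": 1}, {"dx": -0.021, "dy": -0.034, "dz": 0, "rx": 0, "ry": 0, "rz": 0, "claw": 1}, {"dx": -0.031, "dy": -0.052, "dz": 0, "rx": 0, "ry": 0, "rz": 0, "claw": 1}, {"dx": -0.041, "dy": -0.069, "dz": 0, "rx": 0, "ry": 0, "rz": 0, "claw": 1}, {"dx": -0.051, "dy": -0.086, "dz": 0, "rx": 0, "ry": 0, "rz": 0, "claw": 1}, {"dx": -0.061, "dy": -0.103, "dz": 0, "rx": 0, "ry": 0, "rz": 0, "claw": 1}, {"dx": -0.061, "dy": -0.103, "dz": 0, "rx": 0, "ry": 0, "rz": 0, "claw": 1}, {"dx": -0.061, "dy": -0.103, "dz": 0, "rx": 0, "ry": 0, "rz": 0, "claw": 1}, {"dx": -0.061, "dy": -0.103, "dz": 0, "rx": 0, "ry": 0, "rz": 0, "claw": 1}, {"dx": -0.061, "dy": -0.103, "dz": 0, "rx": 0, "ry": 0, "rz": 0, "claw": 1}]'

```text
time_s: 26.6
ee_pos: [0.6075, -0.075, 0.1262]
eef_rot: [-3.142, -0.0, -0.151]
force: [-0.1, 0.1, -4.0]
grip_width: 0.0117
grip_force: 60.0
```

Request:
step_arm --plan '[{"dx": -0.061, "dy": -0.103, "dz": 0, "rx": 0, "ry": 0, "rz": 0, "claw": 1}, {"dx": -0.061, "dy": -0.103, "dz": 0, "rx": 0, "ry": 0, "rz": 0, "claw": 1}, {"dx": -0.061, "dy": -0.103, "dz": 0, "rx": 0, "ry": 0, "rz": 0, "claw": 1}, {"dx": -0.061, "dy": -0.103, "dz": 0, "rx": 0, "ry": 0, "rz": 0, "claw": 1}, {"dx": -0.061, "dy": -0.103, "dz": 0, "rx": 0, "ry": 0, "rz": 0, "claw": 1}, {"dx": -0.061, "dy": -0.103, "dz": 0, "rx": 0, "ry": 0, "rz": 0, "claw": 1}, {"dx": -0.061, "dy": -0.103, "dz": 0, "rx": 0, "ry": 0, "rz": 0, "claw": 1}, {"dx": -0.061, "dy": -0.103, "dz": 0, "rx": 0, "ry": 0, "rz": 0, "claw": 1}, {"dx": -0.061, "dy": -0.103, "dz": 0, "rx": 0, "ry": 0, "rz": 0, "claw": 1}, {"dx": -0.061, "dy": -0.103, "dz": 0, "rx": 0, "ry": 0, "rz": 0, "claw": 1}]'

```text
time_s: 27.6
ee_pos: [0.5627, 0.0359, 0.1262]
eef_rot: [-3.142, -0.0, -0.151]
force: [0.7, 0.8, -3.2]
grip_width: 0.0115
grip_force: 60.0
```

Request:
step_arm --plan '[{"dx": -0.061, "dy": -0.103, "dz": 0, "rx": 0, "ry": 0, "rz": 0, "claw": 1}, {"dx": -0.061, "dy": -0.103, "dz": 0, "rx": 0, "ry": 0, "rz": 0, "claw": 1}, {"dx": -0.061, "dy": -0.103, "dz": 0, "rx": 0, "ry": 0, "rz": 0, "claw": 1}, {"dx": -0.051, "dy": -0.086, "dz": 0, "rx": 0, "ry": 0, "rz": 0, "claw": 1}, {"dx": -0.041, "dy": -0.069, "dz": 0, "rx": 0, "ry": 0, "rz": 0, "claw": 1}, {"dx": -0.031, "dy": -0.052, "dz": 0, "rx": 0, "ry": 0, "rz": 0, "claw": 1}, {"dx": -0.021, "dy": -0.034, "dz": 0, "rx": 0, "ry": 0, "rz": 0, "claw": 1}, {"dx": -0.01, "dy": -0.017, "dz": 0, "rx": 0, "ry": 0, "rz": 0, "claw": 1}, {"dx": 0, "dy": 0, "dz": 0, "rx": 0, "ry": 0, "rz": 0, "claw": 1}, {"dx": 0, "dy": 0, "dz": 0, "rx": 0, "ry": 0, "rz": 0, "claw": 1}]'

```text
time_s: 28.6
ee_pos: [0.5384, 0.0959, 0.1261]
eef_rot: [3.142, -0.0, -0.151]
force: [-0.1, -0.5, -3.2]
grip_width: 0.0118
grip_force: 60.0
```

Run:
```python
from h import *
to(.5318,.1095,.1264,-8.6)
for n in('top','scene'):
    c=cam(n);W=cloud(c);save(c,n+'10.png')
    m=(np.hypot(W[...,0]-.545,W[...,1]-.2)<.125)
    R=fit(W,m,.1,.12)
    if n=='scene': deck(c,np.array([.545,.2]),.1,.12)
    # end face gap along normal through face centre
    u=np.array([np.cos(np.radians(81.5)),np.sin(np.radians(81.5))]);l=np.array([u[1],-u[0]])
    d=W[...,:2]-np.array([.5655,.335]);s=d@u;t=d@l
    q=(W[...,2]>.103)&(W[...,2]<.115)&(s<-.02)&(s>-.2)&(abs(t)<.1);print(n,'tag end s,t',np.percentile(s[q],[98,99.5]).round(4),'lat',np.percentile(t[q],[1,99]).round(4))
    q=(W[...,2]>.066)&(W[...,2]<.134)&(abs(s)<.006)&(abs(t)<.035);print('face s',np.median(s[q]).round(4),q.sum())
    q=(W[...,2]>.07)&(W[...,2]<.135)&(s>-.01)&(s<.03)&(abs(t)<.06);print('head lat',np.percentile(t[q],[1,99]).round(4))
    r=viewer.recognise('ball_center',c)[:1]
    if r: b=r[0]['rect'];print('ball',r[0]['score'],ray(c,[[(b[0]+b[2])/2,(b[1]+b[3])/2]],.1186))
print('mid',np.array([.5318,.1095])+.088*u)
```

```text
turn [ 0.     -0.     -0.0007] shift [-0.0852 -0.1246 -0.0027] pos [0.5384 0.0959 0.1261] rpy [180.    -0.    -8.66] t 28.6
rect 1735 [559.3 243.6] [ 78.  111.4] 81.0 z 0.1094
top tag end s,t [-0.0538 -0.0528] lat [-0.0476  0.0614]
face s 0.0023 367
head lat [-0.041   0.0361]
ball 0.52 [[0.55377874 0.25104415 0.1186    ]]
rect 2154 [551.4 182.2] [203.5 117.3] 81.4 z 0.1094
deck n 1062 slopes deg x,y [-0.1  0.2] z 0.1098
scene tag end s,t [-0.0551 -0.0524] lat [-0.0462  0.0651]
face s 0.0004 388
head lat [-0.036   0.0426]
mid [0.54480723 0.1965334 ]
```

Request:
step_arm --plan '[{"dx": -0.009, "dy": -0.013, "dz": 0, "rx": 0, "ry": 0, "rz": 0, "claw": 1}, {"dx": -0.016, "dy": -0.026, "dz": 0, "rx": 0, "ry": 0, "rz": 0, "claw": 1}, {"dx": -0.02, "dy": -0.032, "dz": 0, "rx": 0, "ry": 0, "rz": 0, "claw": 1}, {"dx": -0.018, "dy": -0.029, "dz": 0, "rx": 0, "ry": 0, "rz": 0, "claw": 1}, {"dx": -0.014, "dy": -0.022, "dz": 0, "rx": 0, "ry": 0, "rz": 0, "claw": 1}, {"dx": -0.008, "dy": -0.012, "dz": 0, "rx": 0, "ry": 0, "rz": 0, "claw": 1}, {"dx": 0, "dy": 0, "dz": 0, "rx": 0, "ry": 0, "rz": 0, "claw": 1}, {"dx": 0, "dy": 0, "dz": 0, "rx": 0, "ry": 0, "rz": 0, "claw": 1}, {"dx": 0, "dy": 0, "dz": 0, "rx": 0, "ry": 0, "rz": 0, "claw": 1}, {"dx": 0, "dy": 0, "dz": 0, "rx": 0, "ry": 0, "rz": 0, "claw": 1}]'

```text
time_s: 29.8
ee_pos: [0.5319, 0.1106, 0.1261]
eef_rot: [3.142, -0.0, -0.151]
force: [-0.1, -0.1, -3.6]
grip_width: 0.0118
grip_force: 60.0
```

Request:
step_arm --plan '[{"dx": 0, "dy": 0, "dz": 0, "rx": 0, "ry": 0, "rz": 0, "claw": 1}, {"dx": 0, "dy": 0, "dz": 0, "rx": 0, "ry": 0, "rz": 0, "claw": 1}, {"dx": 0, "dy": 0, "dz": 0, "rx": 0, "ry": 0, "rz": 0, "claw": 1}, {"dx": 0, "dy": 0, "dz": 0, "rx": 0, "ry": 0, "rz": 0, "claw": 1}, {"dx": 0, "dy": 0, "dz": 0, "rx": 0, "ry": 0, "rz": 0, "claw": 1}, {"dx": 0, "dy": 0, "dz": 0, "rx": 0, "ry": 0, "rz": 0, "claw": 1}, {"dx": 0, "dy": 0, "dz": 0, "rx": 0, "ry": 0, "rz": 0, "claw": 1}, {"dx": 0, "dy": 0, "dz": 0, "rx": 0, "ry": 0, "rz": 0, "claw": 1}, {"dx": 0, "dy": 0, "dz": 0, "rx": 0, "ry": 0, "rz": 0, "claw": 1}, {"dx": 0, "dy": 0, "dz": 0, "rx": 0, "ry": 0, "rz": 0, "claw": 1}]'

```text
time_s: 30.8
ee_pos: [0.5319, 0.1107, 0.1261]
eef_rot: [-3.142, 0.0, -0.151]
force: [0.6, -0.1, -4.0]
grip_width: 0.0118
grip_force: 60.0
```

Run:
```python
from h import *
to(.5318,.1095,.1264,-8.6)
P=[]
for n,x,y in(('top',100,110),('scene',320,120)):
    c=cam(n);W=cloud(c);m=(np.hypot(W[...,0]-.545,W[...,1]-.2)<.125)
    fit(W,m,.1,.12)
    if n=='scene': deck(c,np.array([.545,.2]),.1,.12)
    u=np.array([np.cos(np.radians(81.5)),np.sin(np.radians(81.5))]);l=np.array([u[1],-u[0]])
    d=W[...,:2]-np.array([.5655,.335]);s=d@u;t=d@l
    q=(W[...,2]>.103)&(W[...,2]<.115)&(s<-.02)&(s>-.2)&(abs(t)<.1);print(n,'tag end s',np.percentile(s[q],[98,99.5]).round(4),'lat',np.percentile(t[q],[1,99]).round(4))
    q=(W[...,2]>.066)&(W[...,2]<.134)&(abs(s)<.006)&(abs(t)<.035);print('face s',np.median(s[q]).round(4))
    P.append(cv2.resize(c['img'][y:y+200,x:x+260,::-1],None,fx=1.5,fy=1.5,interpolation=2))
cv2.imwrite('pics/fin.png',np.hstack(P))
```

```text
turn [-0.      0.     -0.0005] shift [ 0.0009  0.0115 -0.0027] pos [0.5319 0.1107 0.1261] rpy [-180.      0.     -8.65] t 30.8
rect 1603 [553.4 261.5] [ 73.4 111.5] 81.2 z 0.1094
top tag end s [-0.0397 -0.0389] lat [-0.0561  0.0529]
face s 0.0023
rect 2144 [544.9 197.4] [204.3 118.3] 81.2 z 0.1095
deck n 1088 slopes deg x,y [-0.03  0.12] z 0.1099
scene tag end s [-0.041  -0.0384] lat [-0.0554  0.0567]
face s 0.0004
```

View pics/fin.png

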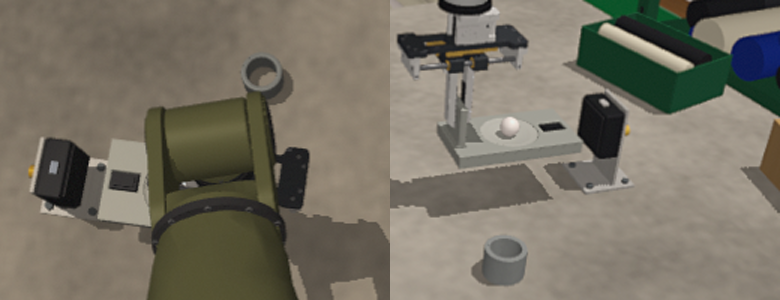

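The tray is held level with the ball in the dish middle (509,127) and the tag flush (551,127). Its tag end faces the head squarely, about 40 mm off. Handing in.

```bash
python3 -c "
from station import hand_in
print(hand_in())"
```

```text
the job is handed in; nothing more can be done
None
```

The job is handed in: the tag is pressed home and flush, and the arm is holding the tray level and still, ball centred, with the tag end square to the read head about 4 cm off; the final press read about 12 N, slightly over the stated 10 N safe figure.

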